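# Strip a wheel-bearing stack into its parts dishes

### The arm

A 6-joint arm with a two-finger parallel gripper is mounted at the origin on the work surface. World frame = base frame: x ahead of the robot, y to its left, z up, the work surface at z = 0. Lengths are in m, angles in rad, forces in N, time in s.
With the tool pointing down it reaches from about 0.375 to 0.975 m from the base axis. Payload 3.8 kg.
Tool frame: the origin (TCP) lies on the centre line of the jaws, within the pads' length; the fingertips stand 25 mm ahead of it and the grasp point (between the pads) lies 6 mm ahead of it; y points along the fingers, z is the direction in which the jaws open and shut, and the axes are right-handed (so a half turn about y gives the same grasp; the last joint's range is limited). The gripper opens to 85 mm and grips with 20 to 120 N. Pads are 22 mm wide; open, the fingers measure 114 mm over their backs; the gripper's body (76 mm by 85 mm) begins 54 mm behind the grasp point. The pads swing forward as they close: fully open they stand 13 mm farther back than shut.
Start: joints at [-1.14, 0.264, 1.604, -0, 1.274, -0.037], TCP at [0.304, -0.602, 0.222] pointing down, gripper open.
Joint ranges: [-2.63, 2.63], [-0.94, 2.18], [0.31, 2.57], [-1.31, 4.45], [0, 2.66], [-2.55, 2.55]. Speed limits (rad/s): [2.57, 2.57, 3.14, 3.14, 3.14, 3.14].

### API

Orientations are given as a rotation vector (axis times angle).
In Python, from workcell import bot gives the robot as it stands.
- The arm moves only by the shell command python3 -m jog 'ROWS' [FORCE]. ROWS is JSON, a list of rows, each a list of 5 numbers: the shift along the world's x, y, z in mm, then the turn about the world's z in degrees, then the finger opening in mm, from 0 to 85.4. A call has exactly 10 rows; each row is the pose to reach, as a shift and turn from the pose commanded when the call began; what a row does not reach only later rows make up. A row lasts 1/8 s, in which the tool goes at most 62.5 mm and 10.7 degrees, less where a joint would pass 70% of its speed; a pose out of reach is approached as far as the arm can. A call with a gripper value outside its range is refused whole. The fingers move at their own pace and stop on an object; FORCE is the grip in N (left out, the last holds). Time passes only in rows, so rows that repeat a pose let the fingers close, or fill a call up. It gives the time, the measured TCP pose, the force and the opening at its end, in the units of the state.
- bot.read_state(): the state, without advancing time (a new reading comes with each control period).
- bot.read_camera(name): name is "side" or "top" or "wrist"; returns a dict with "pixels" (420x560x3 uint8, red, green, blue), "fx", "fy", "cx", "cy" (pixels), "R" (3x3) and "t" (3): a world point X has camera coordinates R X + t. Camera axes: x right, y down, z forward; pixel columns grow to the right and rows downward; lengths in m; the calibration is good to about 2 mm. A picture is of the moment at which its call begins. There is no depth.
- bot.finish_job(): hands the job in, once; it reports no verdict.
The state is a dict: "time": time; "q": joint angles; "joint_vel": joint speeds; "joint_torque": joint torques, N m; "tool_pos": TCP position; "tcp_rot": TCP orientation; "wrist_force": force on the tool from outside, world axes, zero at the start; "torque": the same for the moment, N m; "width": opening from 0.0 (shut) to 1.0 (fully open).
Only numpy, scipy, OpenCV 4.12 (cv2) and the standard library are available. Lean on these libraries where they do the work, as an engineer would, in place of code of your own. Each camera call takes 0.05 s, during which the arm holds its last target.

### The job

Take the wheel-bearing stack apart from the top down, one part at a time, setting every part flat and upright in its own dish without dropping it: first the nut in the six-sided dish, then the sleeve in the square dish. Then lower the housing ring, with the bearing still loose in it, all the way down over the push-out post so that the bearing is left standing clear on top of the post; put the bearing in the smaller round dish, and last the housing ring in the larger round dish. Do not knock over or push away the little oil bottle.

Things in the scene. Friction and masses are not known exactly. Their poses are not given: they have to be found in the camera images.
- nut: Bright steel hexagon nut, top of the stack: 24 mm across flats, 16 mm high, with a hole through it. Origin: centre of its underside, z up. One pair of flats faces its own +x and -x, the others follow every 60 degrees. At the start it lies loose and flat on the sleeve, its underside 58 mm above the bench. 30 to 55 g.
- sleeve: Dark steel round spacer sleeve, under the nut: 36 mm outer diameter, 18 mm bore, 34 mm high. Origin: centre of its underside, z up. At the start it stands loose on the bearing, its underside 24 mm above the bench. 110 to 200 g.
- bearing: Ball bearing, bright steel races with a black seal between: 46 mm outer diameter, 16 mm bore, 16 mm high. Origin: centre of its underside, z up. At the start it lies loose inside the housing ring on the ring's inner ledge, flush with the ring's top (underside 8 mm above the ring's underside, 2 mm play all round). 90 to 180 g.
- housing: Aluminium housing ring at the bottom of the stack, standing on the bench: 64 mm outer diameter, 24 mm high; bore 50 mm, narrowed to 36 mm over the lowest 8 mm by an inner ledge that carries the bearing. The 36 mm opening goes right through below. Origin: centre of its underside, z up. 140 to 280 g. Can be gripped across its outside.
- post: Push-out post, fixed: base disc of 90 mm diameter, 8 mm thick, with a chamfered round post of 28 mm diameter in its middle, top 42 mm above the bench. Origin: centre of the base underside, z up. It passes the ring ledge with 4 mm play but not the bearing bore: with the ring down on the base disc, the bearing rests on the post, its underside 10 mm above the ring top.
- hex_dish: Six-sided low grey plastic dish, for the nut: 42 mm across flats inside, 52 mm outside. Fixed to the bench, its place changes from start to start. Origin: centre of its underside; z up. Its floor is 3 mm thick and its rim ends 7 mm above the bench.
- square_dish: Square low grey plastic dish, for the sleeve: 52 mm square inside, 62 mm outside, sides along its own x and y. Fixed to the bench, its place changes from start to start. Origin: centre of its underside; z up. Its floor is 3 mm thick and its rim ends 7 mm above the bench.
- small_dish: The smaller of the two round low grey plastic dishes, for the bearing: 64 mm inside diameter, 74 mm outside. Fixed to the bench, its place changes from start to start. Origin: centre of its underside; z up. Its floor is 3 mm thick and its rim ends 7 mm above the bench.
- large_dish: The larger of the two round low grey plastic dishes, for the housing ring: 82 mm inside diameter, 92 mm outside. Fixed to the bench, its place changes from start to start. Origin: centre of its underside; z up. Its floor is 3 mm thick and its rim ends 7 mm above the bench.
- oil_bottle: Little amber bottle, a bystander, 30 mm diameter, 70 mm high, standing loose among the dishes. Origin: centre of its underside, z up.
Mind the look-alikes: they are no part of the job. What is shaped like the small_dish but orange is not meant.

How it is judged:
By the outcome, as a careful person would: the job done as asked, in the order asked, and still so for the second after the job is handed in, with the robot touching nothing.
It also fails if it takes over 131 s, if anything falls off the work surface, if the arm or the gripper's body presses on something with over 40 N, if the wrist force passes 120 N, or if a joint passes its speed limit or range.

## Working session

There is one attempt and no reset: what is moved stays moved. The work goes in short steps, Python scripts to look and compute and a shell command to move; the robot and the scene stay as the last step left them, time stands still between calls to the robot, and variables do not carry over. Pictures are saved under pics/ and viewed, and the job is handed in when it is done.

```bash
ls; mkdir -p pics; python3 - <<'E'
from workcell import bot
import cv2,numpy as np
s=bot.read_state();print({k:np.round(v,3).tolist() for k,v in s.items()})
for n in("side","top","wrist"):
    c=bot.read_camera(n);cv2.imwrite(f"pics/{n}0.png",c["pixels"][:,:,::-1]);print(n,c["fx"],c["cx"],c["cy"],np.round(c["R"],3).tolist(),np.round(c["t"],3), "pos",np.round(-c["R"].T@c["t"],3))
E
```

```text
pics
{'time': 0.0, 'q': [-1.14, 0.265, 1.605, 0.0, 1.274, -0.037], 'joint_vel': [0.001, -0.001, 0.001, -0.001, 0.001, 0.002], 'joint_torque': [0.001, -51.511, -36.732, -0.0, 0.013, 0.0], 'tool_pos': [0.304, -0.602, 0.22], 'tcp_rot': [-0.468, 1.963, -1.959], 'wrist_force': [-0.416, 0.252, -0.335], 'torque': [-0.04, 0.019, -0.036], 'width': 1.003}
side 475.4016639922156 279.8116904959116 210.52849755623592 [[-0.684, -0.73, -0.02], [-0.486, 0.476, -0.733], [0.544, -0.492, -0.68]] [0.436 0.333 0.886] pos [-0.022  0.596  0.855]
top 471.27467099175703 281.6113283052917 213.7980205828018 [[-0.002, -1.0, -0.023], [-0.983, 0.006, -0.182], [0.182, 0.023, -0.983]] [0.015 0.617 0.895] pos [ 0.444 -0.009  0.992]
wrist 371.9184655968213 276.9719276974469 210.08998592305613 [[0.451, -0.893, -0.002], [-0.847, -0.428, 0.314], [-0.281, -0.14, -0.95]] [-0.675 -0.04   0.38 ] pos [ 0.377 -0.566  0.372]
```

View pics/top0.png

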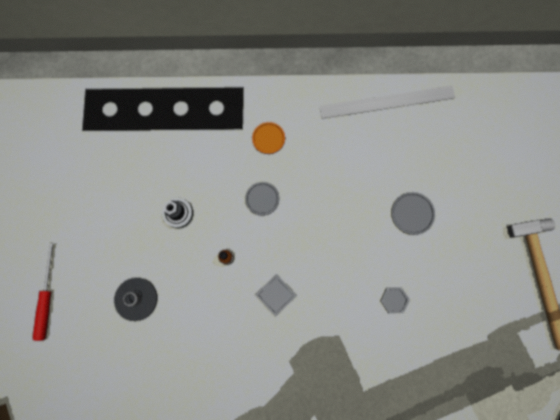

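View pics/side0.png

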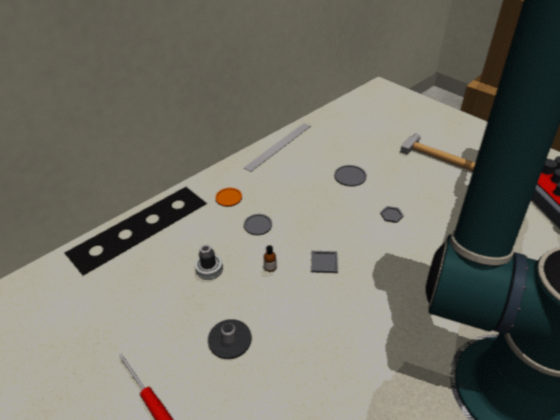

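View pics/wrist0.png

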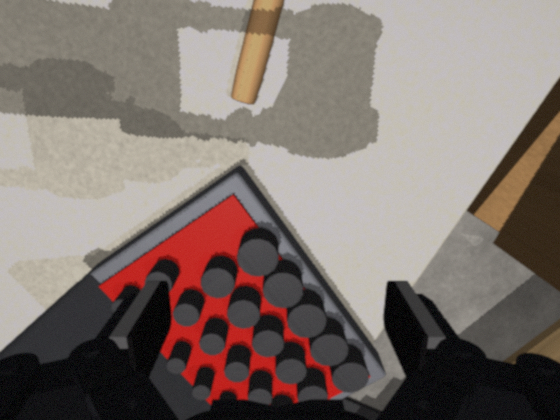

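Top view: stack at (178,212). Grey round dishes at (262,198), the smaller, and (413,213), the larger. Orange decoy at (269,138), square dish (276,294), hex dish (395,300), post (136,299), bottle (226,257). Look-alikes are the orange disc (excluded by colour) and the large dish (excluded by size). I'll measure them next.

```bash
cat > h.py <<'E'
import cv2,numpy as np
from workcell import bot
def ray(c,u,v,z):
    d=c["R"].T@np.array([(u-c["cx"])/c["fx"],(v-c["cy"])/c["fy"],1.]);o=-c["R"].T@c["t"]
    return o+d*(z-o[2])/d[2]
def rays(c,P,z): return np.array([ray(c,u,v,z) for u,v in P])
def proj(c,X):
    p=c["R"]@np.asarray(X)+c["t"];return c["fx"]*p[0]/p[2]+c["cx"],c["fy"]*p[1]/p[2]+c["cy"]
def tri(c1,p1,c2,p2):
    A=[];b=[]
    for c,p in((c1,p1),(c2,p2)):
        d=c["R"].T@np.array([(p[0]-c["cx"])/c["fx"],(p[1]-c["cy"])/c["fy"],1.]);d/=np.linalg.norm(d)
        M=np.eye(3)-np.outer(d,d);A.append(M);b.append(M@(-c["R"].T@c["t"]))
    return np.linalg.solve(sum(A),sum(b))
E
python3 - <<'E'
from h import *
c=bot.read_camera("top");im=c["pixels"]
g=im.min(axis=2).astype(float);bg=cv2.medianBlur(im.min(axis=2),101)
for name,(u,v),z in [("small",(262,198),.007),("large",(413,213),.007),("square",(276,294),.007),("hex",(395,300),.007),("post",(136,299),.008),("bottle",(226,257),.0),("stack",(178,212),.024),("orange",(269,138),.007)]:
    m=np.uint8(g<0.8*bg)
    n,l,st,ce=cv2.connectedComponentsWithStats(m);k=l[v,u]
    cs,_=cv2.findContours(np.uint8(l==k),cv2.RETR_EXTERNAL,cv2.CHAIN_APPROX_NONE)
    P=rays(c,cs[0][:,0,:],z)[:,:2]*1000
    (cx,cy),(w,h),a=cv2.minAreaRect(P.astype(np.float32))
    print(name,k,st[k,4],np.round(ce[k],1),"cent",np.round(ray(c,*ce[k],z)*1000,1),"rect",np.round([cx,cy,w+2,h+2,a],1),"med",im[v,u])
cr=cv2.resize(im[180:330,100:440][:,:,::-1],None,fx=2.35,fy=2.35,interpolation=cv2.INTER_CUBIC);cv2.imwrite("pics/crop1.png",cr)
cr=cv2.resize(im[185:240,150:210][:,:,::-1],None,fx=10,fy=10,interpolation=cv2.INTER_CUBIC);cv2.imwrite("pics/crop2.png",cr)
E
```

```text
small 5 928 [261.8 198.5] cent [659.7  55.9   7. ] rect [659.9  55.7  75.   74.3  89.6] med [111 114 116]
large 6 1497 [412.4 213.2] cent [ 625.7 -262.8    7. ] rect [ 626.3 -263.    92.4   92.9   87.5] med [109 111 114]
square 17 873 [275.5 294.6] cent [456.8  26.5   7. ] rect [457.2  26.5  62.8  63.   44.3] med [125 127 130]
hex 19 574 [394.  299.9] cent [ 445.5 -215.9    7. ] rect [ 445.4 -215.9   59.3   50.3   89.9] med [117 119 121]
post 18 1579 [135.4 298.9] cent [448.7 316.8   8. ] rect [448.8 317.5  94.2  91.7  89.9] med [89 90 90]
bottle 16 243 [225.8 256.6] cent [536.2 132.    0. ] rect [536.5 132.6  38.3  37.5  45.4] med [37 20 12]
stack 7 432 [176.3 212. ] cent [628.2 234.7  24. ] rect [628.6 235.   51.5  52.2  73.5] med [52 53 54]
orange 4 904 [268.1 137.8] cent [795.7  42.9   7. ] rect [795.6  43.2  76.7  75.6  89.5] med [170 102  25]
```

View pics/crop1.png

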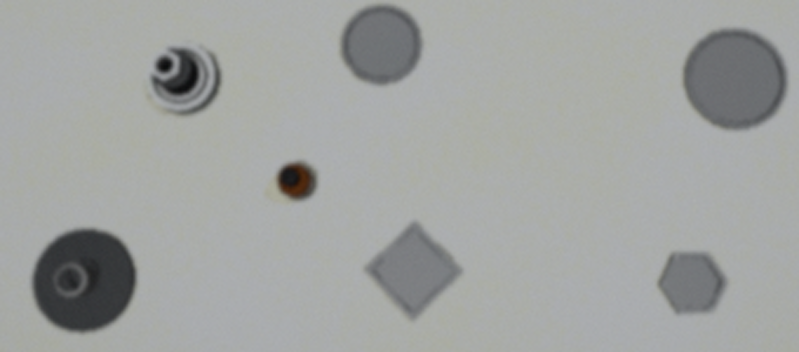

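View pics/crop2.png

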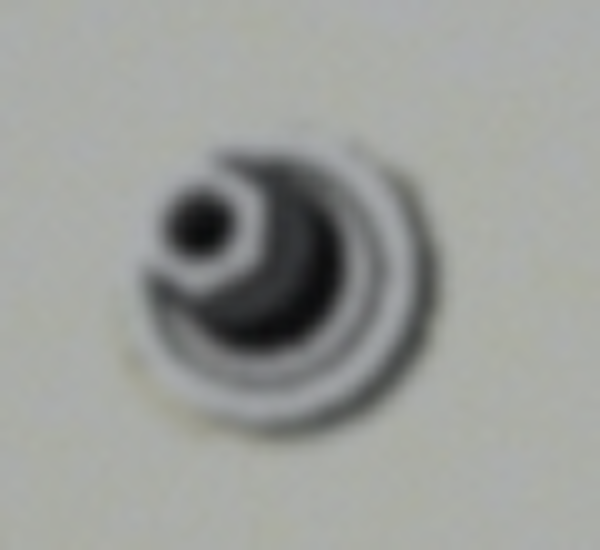

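```bash
python3 - <<'E'
from h import *
from scipy.spatial.transform import Rotation as Ro
c=bot.read_camera("top");s=bot.read_state()
print("nut hole@74",ray(c,169.55,207.05,.074)*1000)
print("ring@24",ray(c,177.5,212.5,.024)*1000)
R=Ro.from_rotvec(s["tcp_rot"]).as_matrix();print("tool axes cols\n",np.round(R,3))
w=bot.read_camera("wrist");Tc=w["R"]@s["tool_pos"]+w["t"];print("TCP in cam",Tc,"px",proj(w,s["tool_pos"]))
print("cam-in-tool R\n",np.round(w["R"]@R,3))
for d in(0,12,19,25):
  for sg in(-1,1):
    print(d,sg,np.round(proj(w,s["tool_pos"]+R@np.array([0,d/1000,sg*.0425])),0))
im=w["pixels"];cv2.imwrite("pics/w1.png",im[:,:,::-1])
E
```

```text
nut hole@74 [628.83929264 236.11495752  74.        ]
ring@24 [627.110452   232.16859558  24.        ]
tool axes cols
 [[-0.893 -0.     0.451]
 [-0.451  0.001 -0.893]
 [-0.    -1.    -0.001]]
TCP in cam [-0.00092373  0.02945263  0.16931847] px (np.float64(274.9429020760313), np.float64(274.78450476466054))
cam-in-tool R
 [[ 0.    -0.     1.   ]
 [ 0.95  -0.314 -0.001]
 [ 0.314  0.95   0.   ]]
0 -1 [182. 275.]
0 1 [368. 275.]
12 -1 [188. 263.]
12 1 [363. 263.]
19 -1 [191. 257.]
19 1 [359. 257.]
25 -1 [193. 252.]
25 1 [357. 252.]
```

```bash
python3 - <<'E'
import cv2
im=cv2.imread("pics/w1.png")[220:420,60:480];im=cv2.convertScaleAbs(im,alpha=1.6,beta=30)
cv2.imwrite("pics/w1c.png",cv2.resize(im,None,fx=1.9,fy=1.9))
E
```

```text
(no output)
```

View pics/w1c.png

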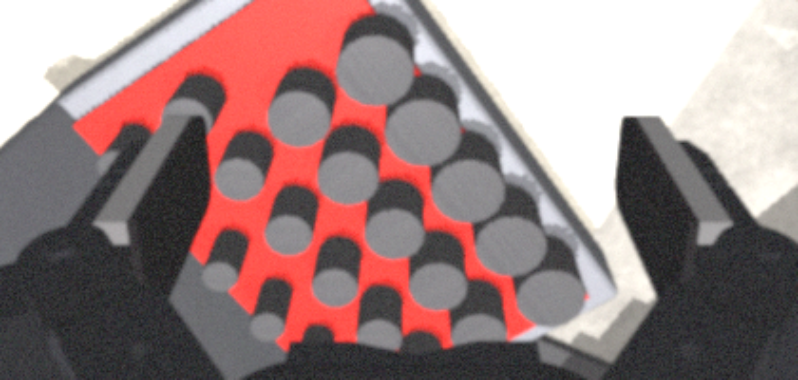

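```bash
python3 -m jog '[[30,60,20,10,85],[55,120,40,20,85],[80,180,60,30,85],[100,240,60,40,85],[125,300,60,50,85],[145,360,60,60,85],[165,420,60,60,85],[190,480,60,60,85],[215,540,60,60,85],[235,600,60,60,85]]'
```

```text
time: 1.55
tool_pos: [0.5305, -0.027, 0.282]
tcp_rot: [-1.182, 1.249, -1.251]
wrist_force: [0.5, -0.8, 0.4]
width: 0.994
```

Crop shows the two fingers with tips near v≈282. Tip depth is ambiguous from this view, so I'll check with the fixed cameras too.

```bash
python3 - <<'E'
from h import *
s=bot.read_state();print(s["tool_pos"])
for n in("side","wrist"):
    c=bot.read_camera(n);im=c["pixels"][:,:,::-1].copy()
    if n=="side":
        u,v=proj(c,s["tool_pos"]);print(u,v);u,v=int(u),int(v)
        cr=im[max(0,v-50):v+60,u-70:u+70];print(max(0,v-50),u-70)
        cr=cv2.convertScaleAbs(cr,alpha=1.8,beta=20);cv2.imwrite("pics/s2.png",cv2.resize(cr,None,fx=5,fy=5,interpolation=cv2.INTER_CUBIC))
    else: cv2.imwrite("pics/w2.png",im)
E
```

```text
[ 0.53048986 -0.02702291  0.28201499]
321.7557011895945 141.30373461139996
91 251
```

View pics/s2.png

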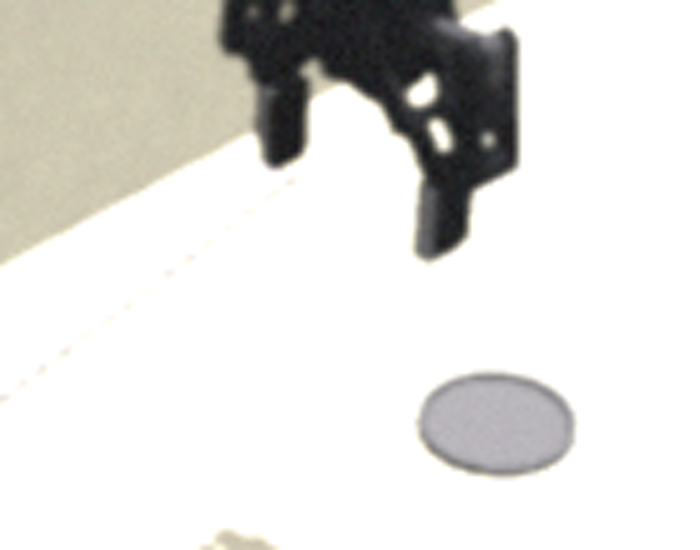

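View pics/w2.png

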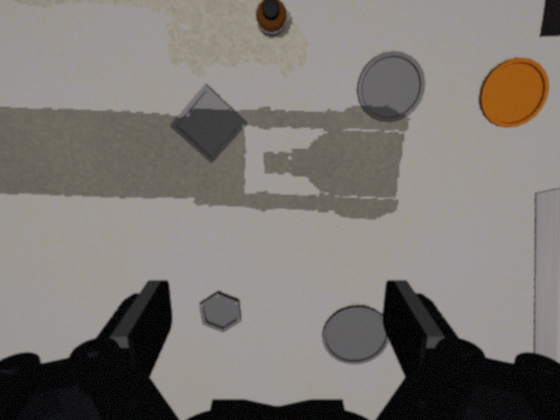

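The stack is still out of the wrist picture, and the square, hex and both round dishes are visible at (208,122), (220,311), (390,85) and (355,333). I'll close the fingers partly and move so the stack comes into view, to calibrate the tips.

```bash
python3 -m jog '[[45,60,0,0,30],[89,120,0,0,30],[89,160,0,0,30],[89,160,0,0,30],[89,160,0,0,30],[89,160,0,0,30],[89,160,0,0,30],[89,160,0,0,30],[89,160,0,0,30],[89,160,0,0,30]]'
python3 - <<'E'
from h import *
s=bot.read_state();print(s["tool_pos"],s["width"])
for n in("side","wrist"):
    c=bot.read_camera(n);im=c["pixels"][:,:,::-1].copy()
    if n=="side":
        u,v=proj(c,s["tool_pos"]);print(u,v);u,v=int(u),int(v)
        cr=im[max(0,v-50):v+60,u-70:u+70];print(max(0,v-50),u-70)
        cr=cv2.convertScaleAbs(cr,alpha=1.8,beta=20);cv2.imwrite("pics/s3.png",cv2.resize(cr,None,fx=5,fy=5,interpolation=cv2.INTER_CUBIC))
    else: cv2.imwrite("pics/w3.png",im)
E
```

```text
time: 2.9
tool_pos: [0.6189, 0.1309, 0.2817]
tcp_rot: [-1.182, 1.25, -1.25]
wrist_force: [0.6, -0.3, -0.8]
width: 0.349
[0.61890099 0.13088946 0.28174189] 0.3486517700941293
236.67334802348734 155.0817409407665
105 166
```

View pics/s3.png

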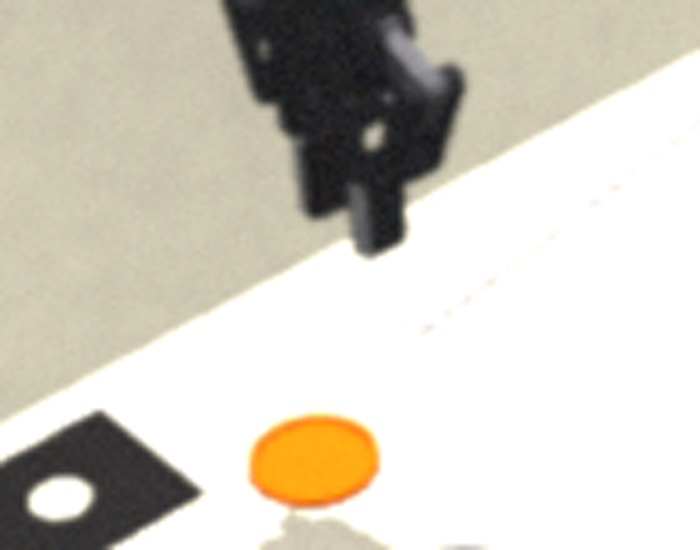

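View pics/w3.png

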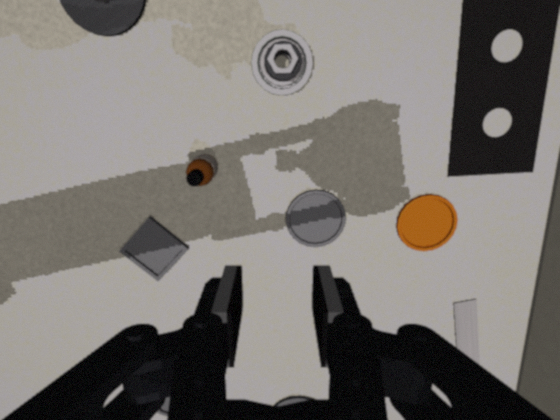

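```bash
cat > chk.py <<'E'
from h import *
w=bot.read_camera("wrist");im=w["pixels"];s=bot.read_state()
print("tool",np.round(s["tool_pos"]*1000,1),"cam",np.round(-w["R"].T@w["t"]*1000,1))
for n,X in dict(ring=(.628,.234,.024),hole=(.6285,.2355,.074),small=(.6597,.0559,.007),square=(.4568,.0265,.007),orange=(.7957,.0429,.007)).items(): print(n,np.round(proj(w,X),1))
cv2.imwrite("pics/w3c.png",cv2.resize(im[20:105,235:330][:,:,::-1],None,fx=6.5,fy=6.5,interpolation=cv2.INTER_CUBIC))
E
python3 chk.py
```

```text
tool [618.9 131.1 281.6] cam [624.5 210.8 433.2]
ring [279.4  63.3]
hole [280.2  58. ]
small [313.3 219.4]
square [151.7 250.1]
orange [424.9 223.6]
```

View pics/w3c.png

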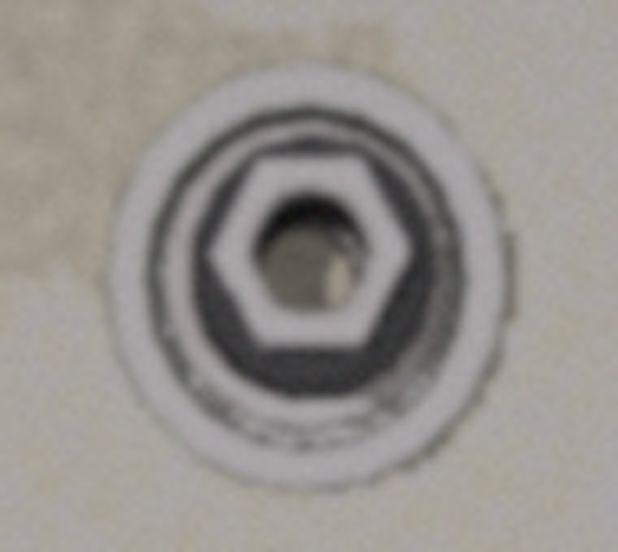

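Close crop: the nut hexagon is centred near (282.6,58.3) in the wrist image, with flats facing image up and down. Seen from the jaw axis, flat pairs are therefore at ±30° and 90°. I'll turn +30° and go down part way to verify tip height.

```bash
python3 -m jog '[[5,50,0,10,50],[10,104,0,20,50],[10,104,-50,30,50],[10,104,-100,30,50],[10,104,-150,30,50],[10,104,-182,30,50],[10,104,-182,30,50],[10,104,-182,30,50],[10,104,-182,30,50],[10,104,-182,30,50]]'
cat > look.py <<'E'
import sys
from h import *
tag=sys.argv[1];s=bot.read_state();print(np.round(s["tool_pos"]*1000,1),np.round(s["width"]*85.4,1),np.round(s["wrist_force"],1))
side=bot.read_camera("side");im=side["pixels"][:,:,::-1]
u,v=[int(a) for a in proj(side,s["tool_pos"])];u0=min(max(0,u-45),470);v0=min(max(0,v-45),330)
a=cv2.resize(cv2.convertScaleAbs(im[v0:v0+90,u0:u0+90],alpha=1.5,beta=10),(450,450),interpolation=cv2.INTER_CUBIC)
print("side crop origin",u0,v0,"x5; tcp",np.round(proj(side,s["tool_pos"]),1))
w=bot.read_camera("wrist")["pixels"][:,:,::-1]
b=cv2.resize(cv2.convertScaleAbs(w[150:420,160:400],alpha=1.4,beta=10),(400,450))
cv2.imwrite(f"pics/{tag}.png",np.hstack([a[:,:400],b]))
E
python3 look.py a1
```

```text
time: 4.3
tool_pos: [0.6302, 0.2354, 0.1018]
tcp_rot: [-1.392, 0.856, -0.86]
wrist_force: [0.8, 0.1, -0.2]
width: 0.583
[630.2 235.4 101.8] 49.8 [ 0.8  0.1 -0.2]
side crop origin 158 194 x5; tcp [203.2 239.4]
```

View pics/a1.png

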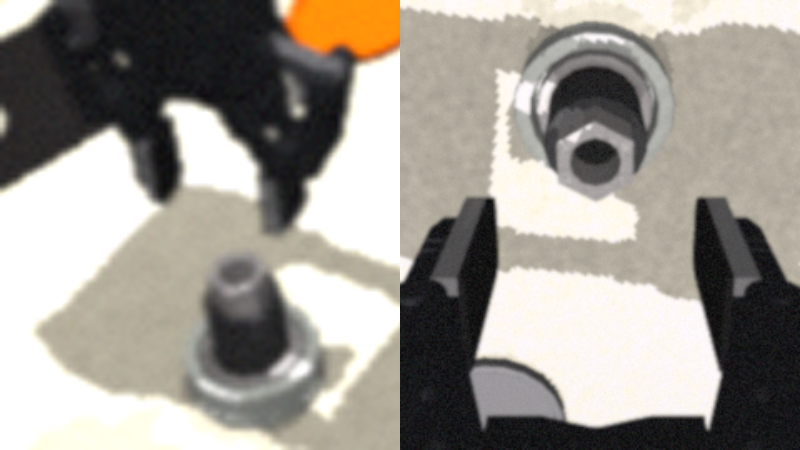

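Tips stand about 12 mm above the reported TCP, not 25 mm ahead of it; both cameras agree. The jaws are centred on the nut (wrist crop u≈596 for both). I'll continue down in steps.

```bash
python3 -m jog '[[-1,1,-20,0,50],[-1,1,-40,0,50],[-1,1,-43,0,50],[-1,1,-43,0,50],[-1,1,-43,0,50],[-1,1,-43,0,50],[-1,1,-43,0,50],[-1,1,-43,0,50],[-1,1,-43,0,50],[-1,1,-43,0,50]]'
python3 look.py a2
```

```text
time: 5.65
tool_pos: [0.6279, 0.236, 0.0567]
tcp_rot: [-1.395, 0.858, -0.858]
wrist_force: [-0.3, 0.2, -0.1]
width: 0.587
[627.9 236.   56.7] 50.1 [-0.3  0.2 -0.1]
side crop origin 161 208 x5; tcp [206.2 253.8]
```

View pics/a2.png

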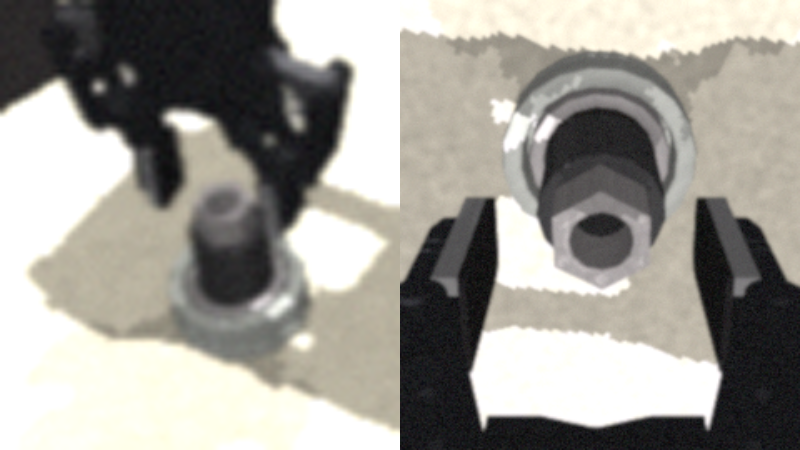

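Tips now straddle the nut: crop tips at (165,205) and (285,225), nut top at (222,195). I'll go 4 mm lower and grip.

```bash
python3 -m jog '[[1,0.5,-4,0,50],[1,0.5,-4,0,50],[1,0.5,-4,0,36],[1,0.5,-4,0,28],[1,0.5,-4,0,20],[1,0.5,-4,0,18],[1,0.5,-4,0,18],[1,0.5,-4,0,18],[1,0.5,-4,0,18],[1,0.5,-4,0,18]]' 40
python3 look.py a3
```

```text
time: 7.0
tool_pos: [0.6291, 0.2366, 0.0529]
tcp_rot: [-1.395, 0.858, -0.858]
wrist_force: [0.2, -0.1, 1.8]
width: 0.267
[629.1 236.6  52.9] 22.8 [ 0.2 -0.1  1.8]
side crop origin 160 209 x5; tcp [205.9 254.8]
```

View pics/a3.png

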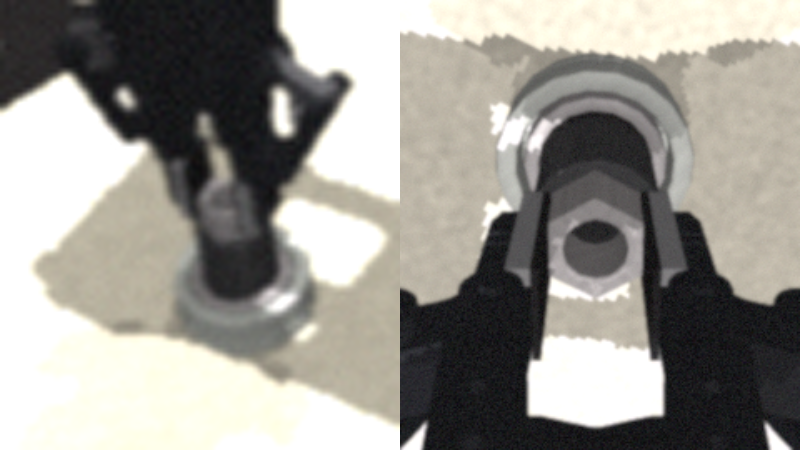

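Nut gripped, width about 23 mm. Lifting and carrying it to the hex dish.

```bash
python3 -m jog '[[0,0,15,0,18],[0,0,50,0,18],[0,0,100,0,18],[-20,-50,110,0,18],[-43,-106,110,0,18],[-66,-162,110,0,18],[-89,-218,110,0,18],[-112,-274,110,0,18],[-135,-330,110,0,18],[-158,-386,110,0,18]]'
python3 -c "
from h import *
print(bot.read_state()['q'])"
```

```text
time: 8.35
tool_pos: [0.47, -0.1511, 0.1636]
tcp_rot: [-1.395, 0.857, -0.859]
wrist_force: [1.4, -0.4, -0.6]
width: 0.266
[-3.61441950e-01 -3.71370173e-02  2.04817116e+00 -1.15560533e-04
  1.12935155e+00 -8.29497436e-01]
```

```bash
python3 -m jog '[[-12,-32,0,0,18],[-24,-65,-20,0,18],[-24,-65,-60,0,18],[-24,-65,-100,0,18],[-24,-65,-135,0,18],[-24,-65,-135,0,18],[-24,-65,-135,0,18],[-24,-65,-135,0,18],[-24,-65,-135,0,18],[-24,-65,-135,0,18]]'
python3 look.py a4
```

```text
time: 9.6
tool_pos: [0.4475, -0.2147, 0.0285]
tcp_rot: [-1.395, 0.857, -0.859]
wrist_force: [-0.4, 0.2, -0.9]
width: 0.267
[ 447.5 -214.7   28.5] 22.8 [-0.4  0.2 -0.9]
side crop origin 346 162 x5; tcp [391.9 207.3]
```

View pics/a4.png

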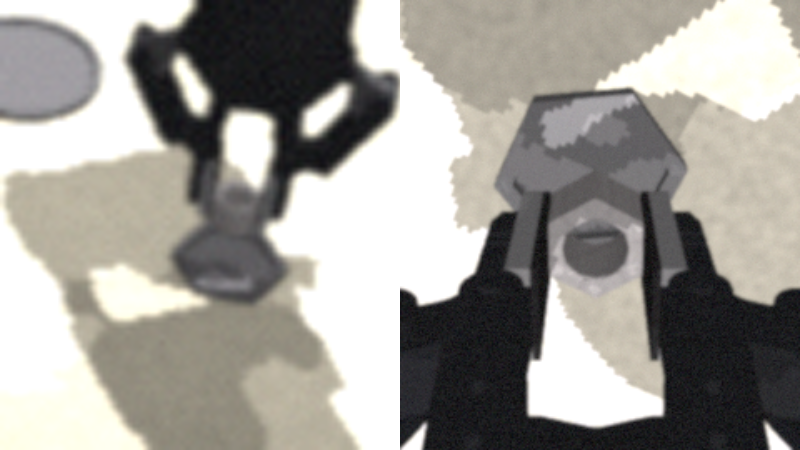

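The nut hangs upright over the hex dish, laterally centred (crop ≈595). Lowering it.

```bash
python3 -m jog '[[-2,-1,-10,0,18],[-2,-1,-20,0,18],[-2,-1,-25,0,18],[-2,-1,-28,0,18],[-2,-1,-29,0,18],[-2,-1,-29.5,0,18],[-2,-1,-30,0,18],[-2,-1,-30,0,18],[-2,-1,-30,0,18],[-2,-1,-30,0,18]]'
python3 look.py a5
```

```text
time: 10.95
tool_pos: [0.4451, -0.2156, -0.0021]
tcp_rot: [-1.395, 0.858, -0.859]
wrist_force: [-0.4, 0.5, 0.2]
width: 0.264
[ 445.1 -215.6   -2.1] 22.6 [-0.4  0.5  0.2]
side crop origin 346 171 x5; tcp [391.1 216.3]
```

View pics/a5.png

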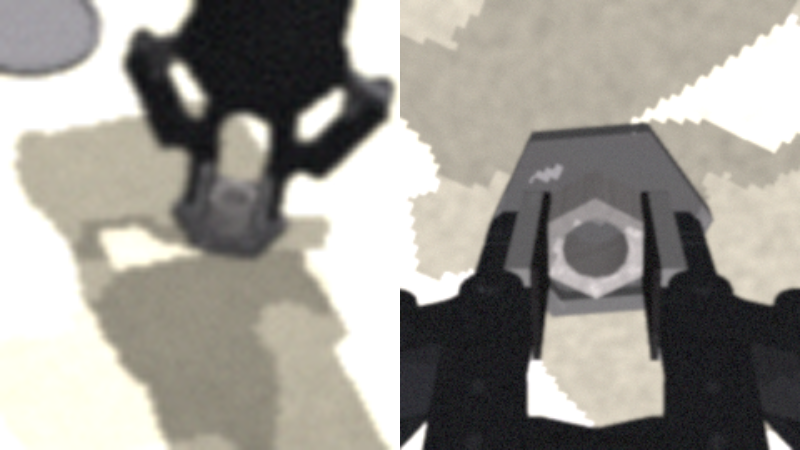

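Nut base is centred at the dish floor and contact looks imminent. Lowering a hair more, releasing and retreating straight up.

```bash
python3 -m jog '[[0,0,-0.5,0,18],[0,0,-0.8,0,18],[0,0,-0.8,0,28],[0,0,-0.8,0,34],[0,0,-0.8,0,40],[0,0,0,0,45],[0,0,5,0,50],[0,0,20,0,50],[0,0,50,0,50],[0,0,90,0,50]]'
python3 - <<'E'
from h import *
w=bot.read_camera("wrist");cv2.imwrite("pics/a6.png",w["pixels"][:,:,::-1])
E
```

```text
time: 12.3
tool_pos: [0.4443, -0.2151, 0.0888]
tcp_rot: [-1.395, 0.859, -0.857]
wrist_force: [1.4, -0.4, -0.1]
width: 0.586
```

View pics/a6.png

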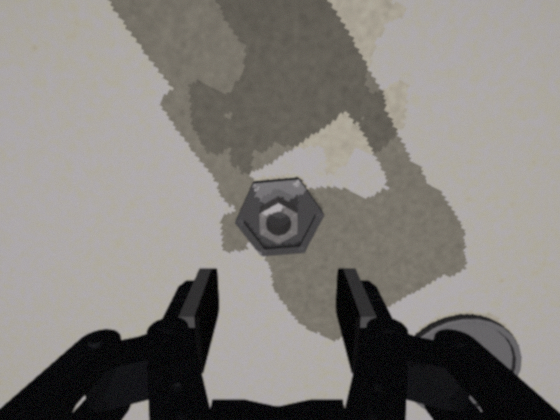

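The nut lies flat in the hex dish at (278,222). Back to the sleeve.

```bash
python3 -m jog '[[15,35,40,0,60],[38,93,50,0,60],[60,150,50,0,60],[83,206,50,0,60],[106,262,50,0,60],[129,318,50,0,60],[152,374,50,0,60],[175,430,50,0,60],[184,451,50,0,60],[184,451,40,0,60]]'
python3 -m jog '[[2,0,-20,0,60],[2,0,-35,0,60],[2,0,-35,0,60],[2,0,-35,0,60],[2,0,-35,0,60],[2,0,-35,0,60],[2,0,-35,0,60],[2,0,-35,0,60],[2,0,-35,0,60],[2,0,-35,0,60]]'
python3 look.py b1
```

```text
time: 13.6
tool_pos: [0.6301, 0.237, 0.129]
tcp_rot: [-1.394, 0.855, -0.858]
wrist_force: [-0.5, 0.4, -0.1]
width: 0.705
time: 14.85
tool_pos: [0.6309, 0.2355, 0.0926]
tcp_rot: [-1.395, 0.858, -0.858]
wrist_force: [0.4, -0.0, -0.7]
width: 0.702
[630.9 235.5  92.6] 59.9 [ 0.4 -0.  -0.7]
side crop origin 158 197 x5; tcp [203.5 242.1]
```

View pics/b1.png

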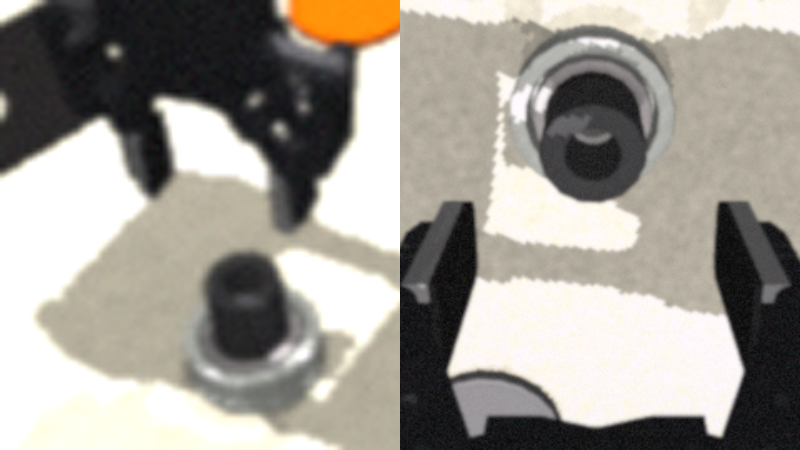

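```bash
python3 -m jog '[[-1,1,-25,0,60],[-1,1,-50,0,60],[-1,1,-68,0,60],[-1,1,-68,0,60],[-1,1,-68,0,60],[-1,1,-68,0,50],[-1,1,-68,0,42],[-1,1,-68,0,36],[-1,1,-68,0,31],[-1,1,-68,0,31]]' 50
python3 -m jog '[[0,0,0,0,31],[0,0,0,0,31],[0,0,3,0,31],[0,0,8,0,31],[0,0,14,0,31],[0,0,20,0,31],[0,0,20,0,31],[0,0,20,0,31],[0,0,20,0,31],[0,0,20,0,31]]'
python3 look.py b2
```

```text
time: 16.2
tool_pos: [0.6305, 0.2367, 0.0259]
tcp_rot: [-1.394, 0.857, -0.859]
wrist_force: [-0.5, -0.7, 5.8]
width: 0.407
time: 17.45
tool_pos: [0.6297, 0.2364, 0.0443]
tcp_rot: [-1.395, 0.858, -0.858]
wrist_force: [0.5, -0.2, -1.8]
width: 0.404
[629.7 236.4  44.3] 34.5 [ 0.5 -0.2 -1.8]
side crop origin 161 212 x5; tcp [206.3 257.2]
```

View pics/b2.png

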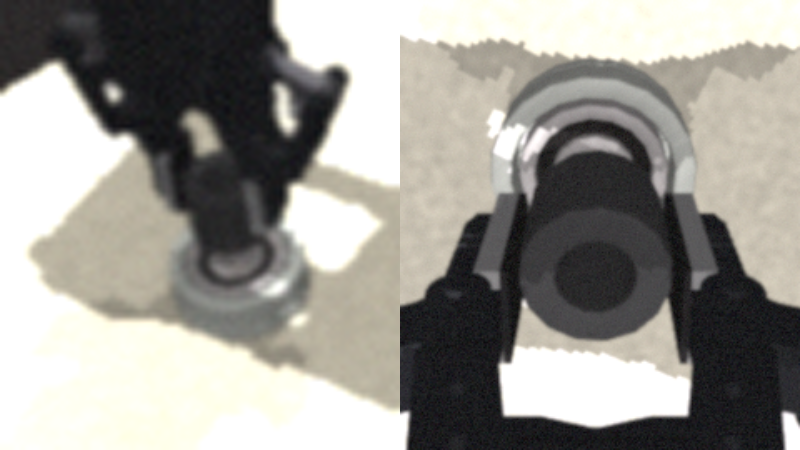

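Sleeve lifted cleanly, with the bearing and ring left behind. Carrying it high over the bottle to the square dish.

```bash
python3 -m jog '[[0,0,40,0,31],[0,0,90,0,31],[-10,-12,125,0,31],[-45,-55,130,0,31],[-80,-97,130,0,31],[-115,-139,130,0,31],[-145,-177,130,0,31],[-173,-210,130,0,31],[-173,-210,110,0,31],[-173,-210,60,0,31]]'
python3 -m jog '[[0,0,-40,0,31],[0,0,-60,0,31],[0,0,-70,0,31],[0,0,-70,0,31],[0,0,-70,0,31],[0,0,-70,0,31],[0,0,-70,0,31],[0,0,-70,0,31],[0,0,-70,0,31],[0,0,-70,0,31]]'
python3 look.py b3
```

```text
time: 18.8
tool_pos: [0.4603, 0.0259, 0.1074]
tcp_rot: [-1.389, 0.852, -0.865]
wrist_force: [0.4, -0.1, -2.3]
width: 0.401
time: 20.05
tool_pos: [0.4569, 0.0265, 0.0346]
tcp_rot: [-1.395, 0.858, -0.858]
wrist_force: [-0.4, 0.1, -2.3]
width: 0.408
[456.9  26.5  34.6] 34.9 [-0.4  0.1 -2.3]
side crop origin 279 207 x5; tcp [324.8 252.7]
```

View pics/b3.png

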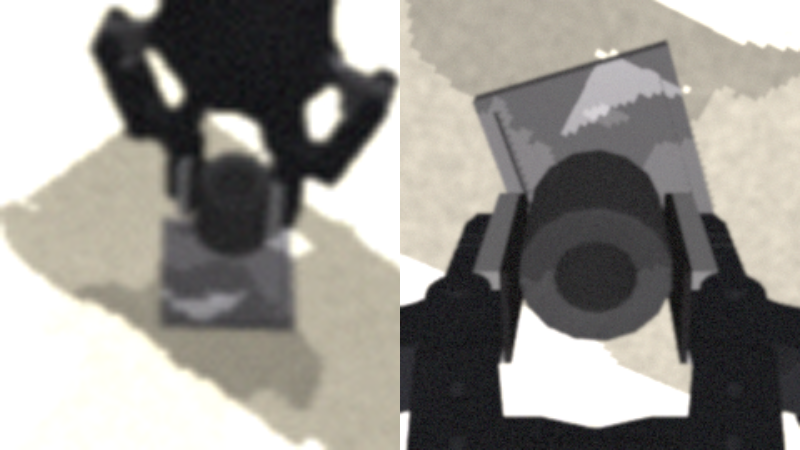

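Sleeve is upright above the square dish. Lowering it gently.

```bash
python3 -m jog '[[0,0,-10,0,31],[0,0,-20,0,31],[0,0,-26,0,31],[0,0,-28,0,31],[0,0,-29,0,31],[0,0,-29.5,0,31],[0,0,-30,0,31],[0,0,-30,0,31],[0,0,-30,0,31],[0,0,-30,0,31]]'
python3 look.py b4
```

```text
time: 21.4
tool_pos: [0.4572, 0.0265, 0.0049]
tcp_rot: [-1.395, 0.858, -0.858]
wrist_force: [0.2, -1.1, -0.5]
width: 0.404
[457.2  26.5   4.9] 34.5 [ 0.2 -1.1 -0.5]
side crop origin 279 216 x5; tcp [324.2 261.2]
```

View pics/b4.png

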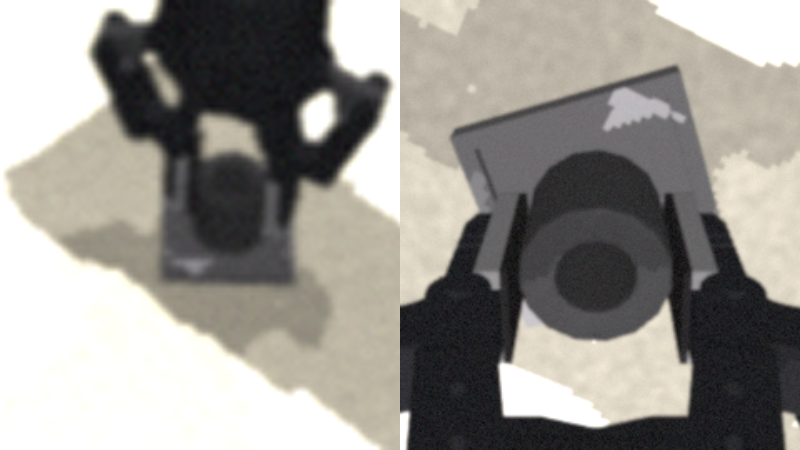

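```bash
python3 -m jog '[[0,0,-0.4,0,31],[0,0,-0.8,0,31],[0,0,-0.8,0,31],[0,0,-0.8,0,31],[0,0,-0.8,0,31],[0,0,-0.8,0,31],[0,0,-0.8,0,31],[0,0,-0.8,0,31],[0,0,-0.8,0,31],[0,0,-0.8,0,31]]'
```

```text
time: 22.75
tool_pos: [0.4572, 0.0265, 0.0048]
tcp_rot: [-1.395, 0.858, -0.858]
wrist_force: [-2.7, -0.1, 9.6]
width: 0.404
```

In contact (+10 N). Releasing and retreating.

```bash
python3 -m jog '[[0,0,0.4,0,31],[0,0,0.4,0,34],[0,0,0.4,0,38],[0,0,0.4,0,44],[0,0,0.4,0,52],[0,0,0.4,0,60],[0,0,15,0,60],[0,0,40,0,70],[0,0,75,0,85],[0,0,110,0,85]]'
python3 - <<'E'
from h import *
w=bot.read_camera("wrist");cv2.imwrite("pics/b5.png",w["pixels"][:,:,::-1])
E
```

```text
time: 24.0
tool_pos: [0.457, 0.0265, 0.1159]
tcp_rot: [-1.395, 0.858, -0.859]
wrist_force: [0.0, 0.8, 0.1]
width: 0.996
```

View pics/b5.png

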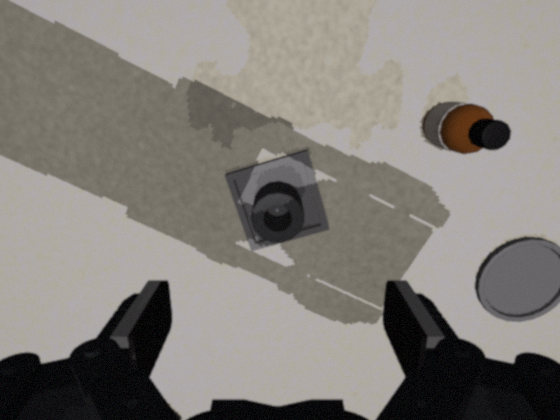

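Sleeve stands in the square dish at (277,208) and the bottle still stands at (470,128). Back for the housing ring with the bearing.

```bash
python3 -m jog '[[0,0,30,0,85],[40,48,40,0,85],[80,97,40,0,85],[120,145,40,0,85],[160,193,20,0,85],[172,209,0,0,85],[172,209,-20,0,85],[172,209,-30,0,85],[172,209,-30,0,85],[172,209,-30,0,85]]'
python3 look.py c1
```

```text
time: 25.3
tool_pos: [0.6292, 0.2348, 0.0851]
tcp_rot: [-1.394, 0.858, -0.86]
wrist_force: [-0.0, 0.2, 0.1]
width: 0.99
[629.2 234.8  85.1] 84.6 [-0.   0.2  0.1]
side crop origin 159 199 x5; tcp [204.7 244.7]
```

View pics/c1.png

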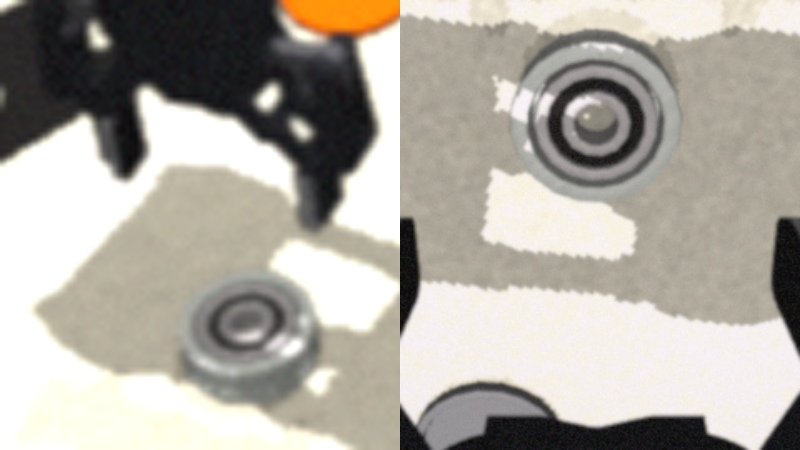

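Ring and bearing are centred at crop (596,123). Going down around the ring.

```bash
python3 -m jog '[[-0.5,1,-30,0,85],[-0.5,1,-60,0,85],[-0.5,1,-80,0,85],[-0.5,1,-90,0,85],[-0.5,1,-92,0,85],[-0.5,1,-92,0,85],[-0.5,1,-92,0,85],[-0.5,1,-92,0,85],[-0.5,1,-92,0,85],[-0.5,1,-92,0,85]]'
python3 look.py c2
```

```text
time: 26.65
tool_pos: [0.6285, 0.2365, -0.008]
tcp_rot: [-1.395, 0.858, -0.858]
wrist_force: [0.2, -0.1, 0.1]
width: 0.998
[628.5 236.5  -8. ] 85.2 [ 0.2 -0.1  0.1]
side crop origin 164 227 x5; tcp [209.3 272.3]
```

View pics/c2.png

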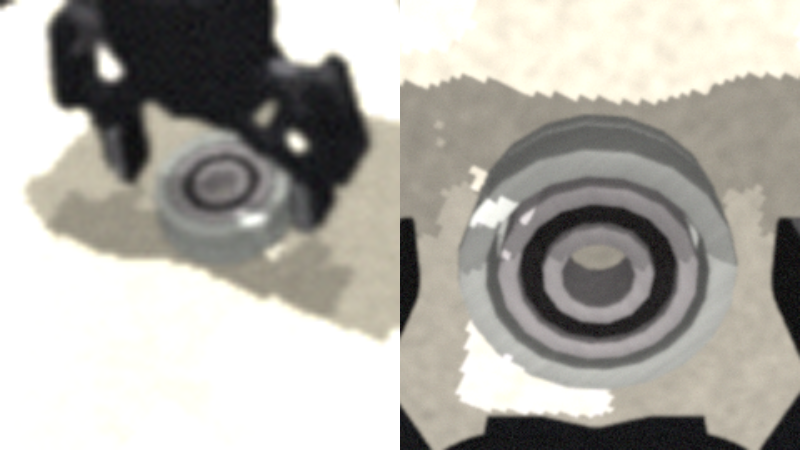

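Ring sits between the tips with room on both sides. Shifting 2 mm along the pads and closing.

```bash
python3 -m jog '[[-1,2,0,0,85],[-1,2,0,0,85],[-1,2,0,0,76],[-1,2,0,0,70],[-1,2,0,0,66],[-1,2,0,0,62],[-1,2,0,0,58],[-1,2,0,0,58],[-1,2,0,0,58],[-1,2,0,0,58]]' 60
python3 look.py c3
```

```text
time: 28.0
tool_pos: [0.6278, 0.2387, -0.0072]
tcp_rot: [-1.394, 0.858, -0.858]
wrist_force: [-1.3, -0.9, 5.1]
width: 0.732
[627.8 238.7  -7.2] 62.5 [-1.3 -0.9  5.1]
side crop origin 163 227 x5; tcp [208.7 272.7]
```

View pics/c3.png

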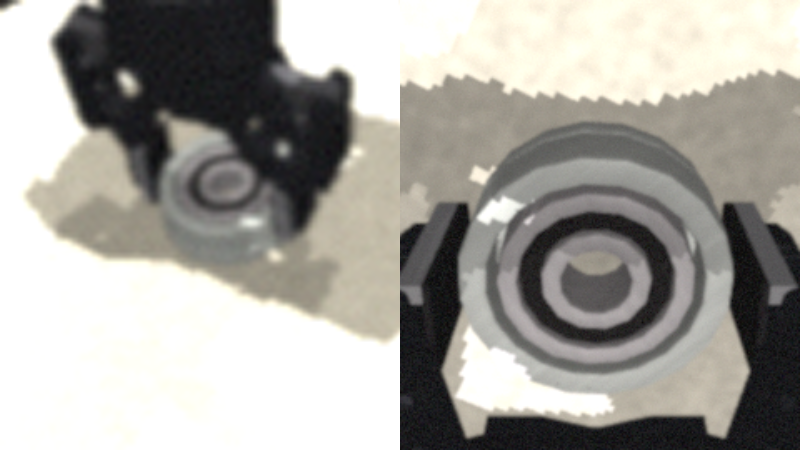

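Gripped at about 63 mm. I'll measure the ring's centre relative to the tool, then lift and go beside the post.

```bash
python3 - <<'E'
from h import *
w=bot.read_camera("wrist");s=bot.read_state()
f=lambda x,y:(160+(x-400)*.6,150+y*.6)
R=np.array([[-.45,.89],[.89,.45]])
for a,b in (((597,157.5),(597,391)),((499,275),(703,275)),((597,185),(597,371)),((461,268),(733,268))):
    P=rays(w,[f(*a),f(*b)],.024);m=P.mean(0);print(np.round(m*1000,1),np.linalg.norm(P[0]-P[1])*1000,"rel",np.round((m-s["tool_pos"])[:2]*1000,1))
t=bot.read_camera("top")
print("post top",ray(t,129.4,298.3,.042)*1000)
E
python3 -m jog '[[0,0,2,0,58],[0,0,6,0,58],[0,0,12,0,58],[0,0,25,0,58],[0,0,45,0,58],[0,0,70,0,58],[-30,0,95,0,58],[-70,5,107,0,58],[-110,15,107,0,58],[-152,24,107,0,58]]'
python3 -m jog '[[0,0,0,0,58],[0,0,0,0,58],[0,0,0,0,58],[0,0,0,0,58],[0,0,0,0,58],[0,0,0,0,58],[0,0,0,0,58],[0,0,0,0,58],[0,0,0,0,58],[0,0,0,0,58]]'
python3 - <<'E'
from h import *
w=bot.read_camera("wrist");cv2.imwrite("pics/c4.png",w["pixels"][:,:,::-1])
E
```

```text
[630.4 235.9  24. ] 61.312975226136174 rel [ 2.6 -2.8]
[630.4 238.   24. ] 45.96629031806882 rel [ 2.5 -0.7]
[630.5 235.7  24. ] 48.972166332619736 rel [ 2.7 -3. ]
[628.7 239.2  24. ] 61.0379179488917 rel [0.9 0.5]
post top [449.6877227  317.72031162  42.        ]
time: 29.45
tool_pos: [0.4753, 0.2632, 0.1013]
tcp_rot: [-1.392, 0.857, -0.86]
wrist_force: [0.2, 1.3, -3.4]
width: 0.734
time: 30.7
tool_pos: [0.4754, 0.2625, 0.0989]
tcp_rot: [-1.395, 0.858, -0.858]
wrist_force: [-0.2, 0.6, -3.2]
width: 0.732
```

View pics/c4.png

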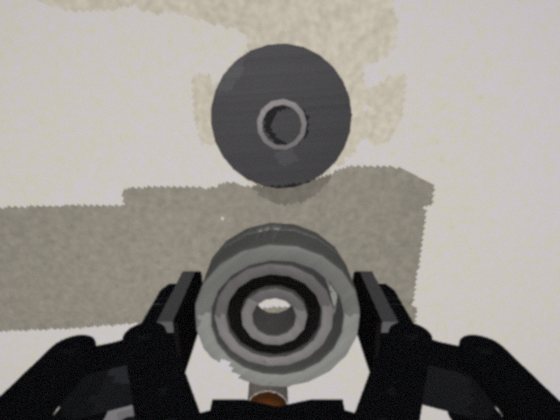

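Ring and bearing hang level. The post is ahead: disc centre about (281,116), post top about (282,124).

```bash
python3 - <<'E'
from h import *
w=bot.read_camera("wrist");s=bot.read_state();im=w["pixels"]
tp=s["tool_pos"]
for nm,(a,b),z in (("base v",((281,44),(281,187)),.008),("base h",((211,116),(352,116)),.008),("top v",((282,98.5),(282,149)),.042),("top h",((257,124),(308,124)),.042)):
    P=rays(w,[a,b],z);m=P.mean(0);print(nm,np.round(m*1000,1),np.round(np.linalg.norm(P[0]-P[1])*1000,1))
# ring: held; ring top z = tcp+31.2, tool px
z=tp[2]+.0312
cv2.imwrite("pics/c4r.png",cv2.resize(cv2.convertScaleAbs(im[210:410,170:390][:,:,::-1],alpha=1.5,beta=10),None,fx=3,fy=3))
cv2.imwrite("pics/c4p.png",cv2.resize(im[30:200,190:370][:,:,::-1],None,fx=3.5,fy=3.5))
print(z)
E
```

```text
base v [451.1 317.5   8. ] 88.3
base h [450.4 319.7   8. ] 89.3
top v [451.2 317.8  42. ] 27.1
top h [451.4 318.1  42. ] 28.0
0.13010637645994064
```

View pics/c4r.png

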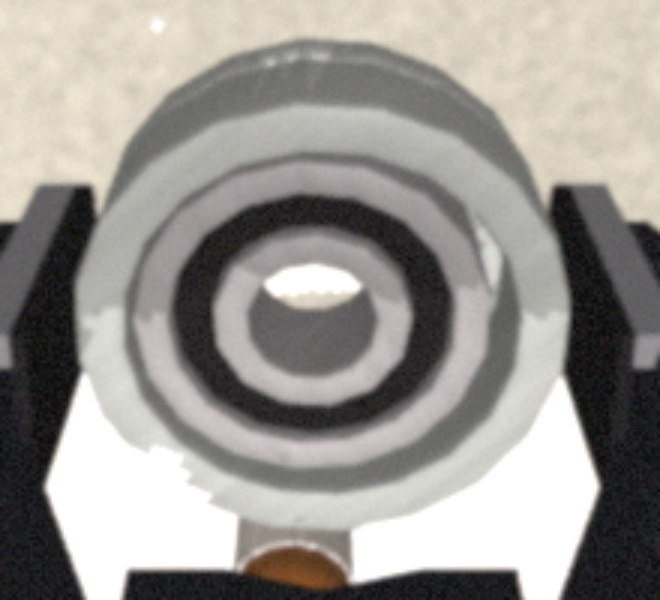

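View pics/c4p.png

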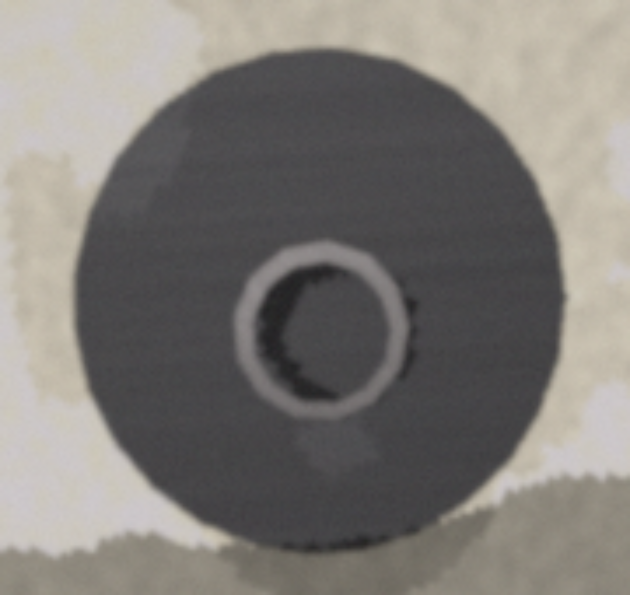

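Post from wrist view (450.1,317.3 corrected) and from top view (449.2,317.5) agree within about 1 mm. Ring sits about 3 mm along tool +x from the TCP, so the TCP target is about (448.3,320.1).

```bash
python3 -m jog '[[-10,20,0,0,58],[-20,42,0,0,58],[-27,57.5,0,0,58],[-27,57.5,-10,0,58],[-27,57.5,-25,0,58],[-27,57.5,-40,0,58],[-27,57.5,-47,0,58],[-27,57.5,-47,0,58],[-27,57.5,-47,0,58],[-27,57.5,-47,0,58]]'
python3 look.py d1
```

```text
time: 32.05
tool_pos: [0.449, 0.3204, 0.0526]
tcp_rot: [-1.394, 0.857, -0.858]
wrist_force: [0.2, 0.0, -3.9]
width: 0.724
[449.  320.4  52.6] 61.8 [ 0.2  0.  -3.9]
side crop origin 181 281 x5; tcp [226.4 326.1]
```

View pics/d1.png

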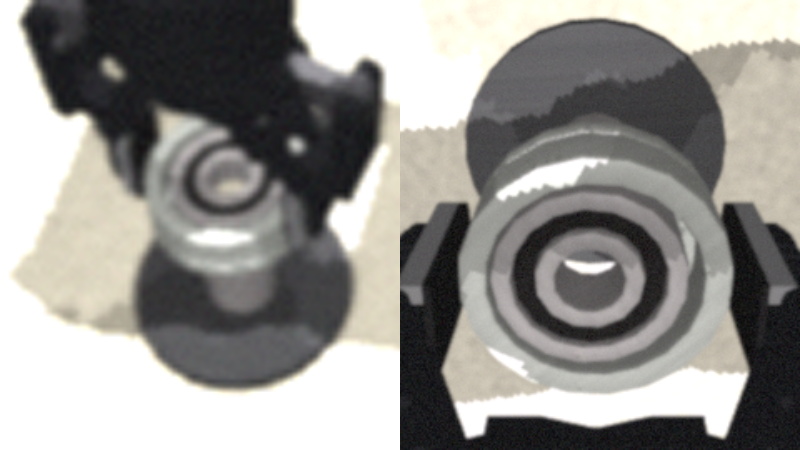

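```bash
python3 - <<'E'
from h import *
c=bot.read_camera("side");im=c["pixels"];s=bot.read_state();print(np.round(s["tool_pos"]*1000,1))
o=(190,295);k=9
cr=cv2.resize(cv2.convertScaleAbs(im[295:362,190:272][:,:,::-1],alpha=1.5,beta=10),None,fx=k,fy=k,interpolation=cv2.INTER_CUBIC)
q=lambda X:tuple(int((a-b+.5)*k) for a,b in zip(proj(c,X),o))
th=np.linspace(0,2*np.pi,120)
for (x,y,z,r,col) in((.4497,.3174,.008,.045,(0,0,255)),(.4497,.3174,.042,.014,(0,0,255)),(.4503,.3177,.0598,.032,(0,255,0)),(.4503,.3177,.0838,.032,(255,255,0))):
    for t in th: cv2.circle(cr,q((x+r*np.cos(t),y+r*np.sin(t),z)),1,col,-1)
cv2.imwrite("pics/d2.png",cr)
E
```

```text
[448.8 320.3  52.4]
```

View pics/d2.png

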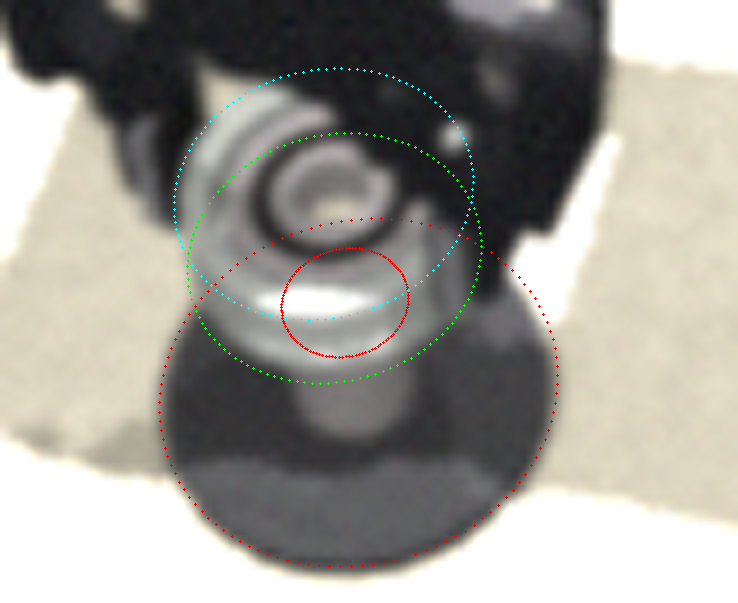

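Overlay (my projected circles against what is seen): the ring may sit 1–3 mm low in y relative to the post, within the 4 mm play. I'll correct 1.5 mm and descend slowly while watching the force.

```bash
python3 -m jog '[[0.3,1.5,-4,0,58],[0.3,1.5,-8,0,58],[0.3,1.5,-12,0,58],[0.3,1.5,-15,0,58],[0.3,1.5,-17,0,58],[0.3,1.5,-19,0,58],[0.3,1.5,-20,0,58],[0.3,1.5,-21,0,58],[0.3,1.5,-21,0,58],[0.3,1.5,-21,0,58]]'
python3 look.py d3
```

```text
time: 33.45
tool_pos: [0.4488, 0.3216, 0.031]
tcp_rot: [-1.395, 0.858, -0.858]
wrist_force: [1.1, 0.5, -3.6]
width: 0.73
[448.8 321.6  31. ] 62.4 [ 1.1  0.5 -3.6]
side crop origin 182 287 x5; tcp [227.  332.7]
```

View pics/d3.png

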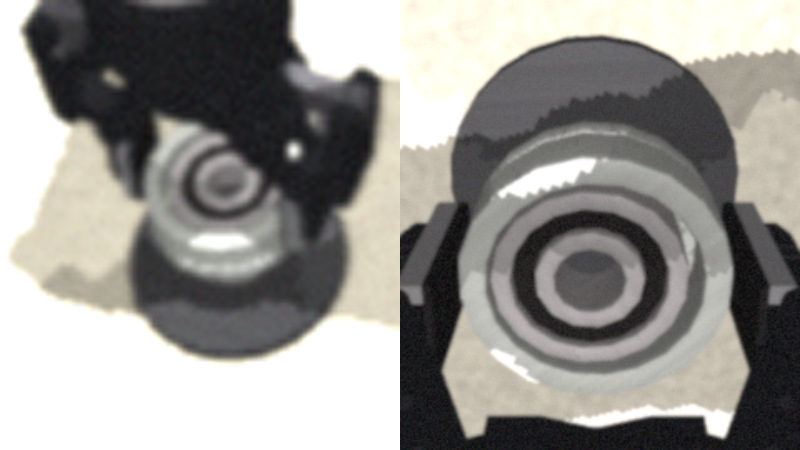

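No contact force with the ring underside at about 38 mm, so the post is inside the opening, and its grey top shows through the bearing bore. Continuing.

```bash
python3 -m jog '[[0,0,-2,0,58],[0,0,-4,0,58],[0,0,-6,0,58],[0,0,-8,0,58],[0,0,-10,0,58],[0,0,-12,0,58],[0,0,-14,0,58],[0,0,-15,0,58],[0,0,-15,0,58],[0,0,-15,0,58]]'
python3 look.py d4
```

```text
time: 34.8
tool_pos: [0.4488, 0.3216, 0.016]
tcp_rot: [-1.395, 0.858, -0.858]
wrist_force: [-0.4, 0.9, -1.9]
width: 0.727
[448.8 321.6  16. ] 62.1 [-0.4  0.9 -1.9]
side crop origin 182 291 x5; tcp [227.7 336.9]
```

View pics/d4.png

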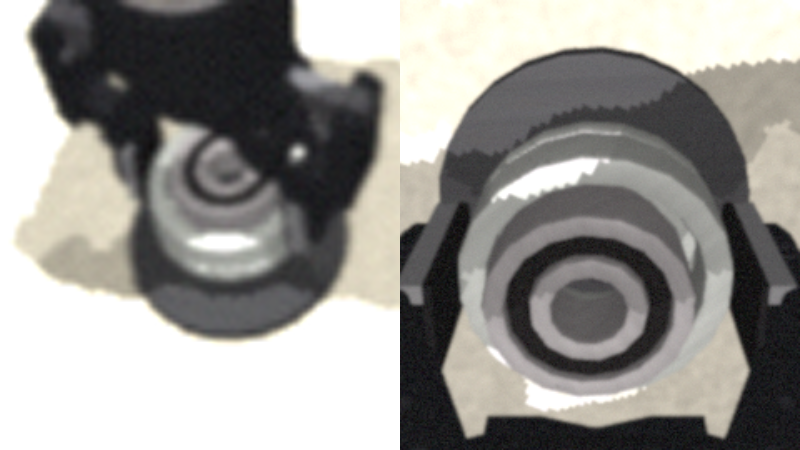

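The bearing is rising out of the ring as intended. Going the rest of the way.

```bash
python3 -m jog '[[0,0,-3,0,58],[0,0,-6,0,58],[0,0,-9,0,58],[0,0,-11,0,58],[0,0,-13,0,58],[0,0,-14,0,58],[0,0,-14.5,0,58],[0,0,-15,0,58],[0,0,-15,0,58],[0,0,-15,0,58]]'
python3 look.py d5
```

```text
time: 36.15
tool_pos: [0.4488, 0.3216, 0.0009]
tcp_rot: [-1.395, 0.858, -0.858]
wrist_force: [-1.0, -0.5, -2.9]
width: 0.727
[448.8 321.6   0.9] 62.1 [-1.  -0.5 -2.9]
side crop origin 183 295 x5; tcp [228.4 340.9]
```

View pics/d5.png

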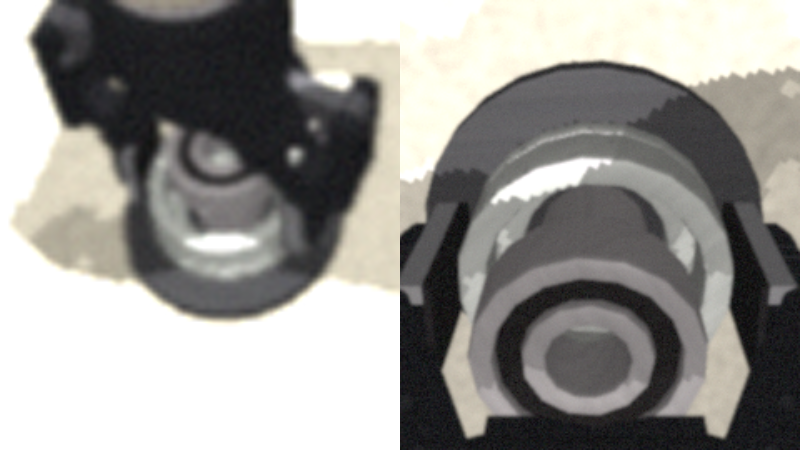

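```bash
python3 -m jog '[[0,0,-0.5,0,58],[0,0,-1,0,58],[0,0,-1.3,0,58],[0,0,-1.3,0,58],[0,0,-1.3,0,58],[0,0,-1.3,0,58],[0,0,-1.3,0,58],[0,0,-1.3,0,58],[0,0,-1.3,0,58],[0,0,-1.3,0,58]]'
```

```text
time: 37.5
tool_pos: [0.4488, 0.3216, 0.0008]
tcp_rot: [-1.395, 0.858, -0.858]
wrist_force: [-3.9, -2.2, 7.7]
width: 0.733
```

Ring is firmly down on the base disc (+8 N, no further travel). Releasing, then rising to bearing height.

```bash
python3 -m jog '[[0,0,0.5,0,60],[0,0,0.5,0,66],[0,0,0.5,0,72],[0,0,0.5,0,80],[0,0,0.5,0,85],[0,0,5,0,85],[0,0,15,0,85],[0,0,28,0,85],[0,0,34,0,85],[0,0,34,0,85]]'
python3 look.py e1
```

```text
time: 38.75
tool_pos: [0.4495, 0.322, 0.0348]
tcp_rot: [-1.393, 0.857, -0.859]
wrist_force: [-1.1, 0.7, 0.9]
width: 0.995
[449.5 322.   34.8] 85.0 [-1.1  0.7  0.9]
side crop origin 181 286 x5; tcp [226.5 331.6]
```

View pics/e1.png

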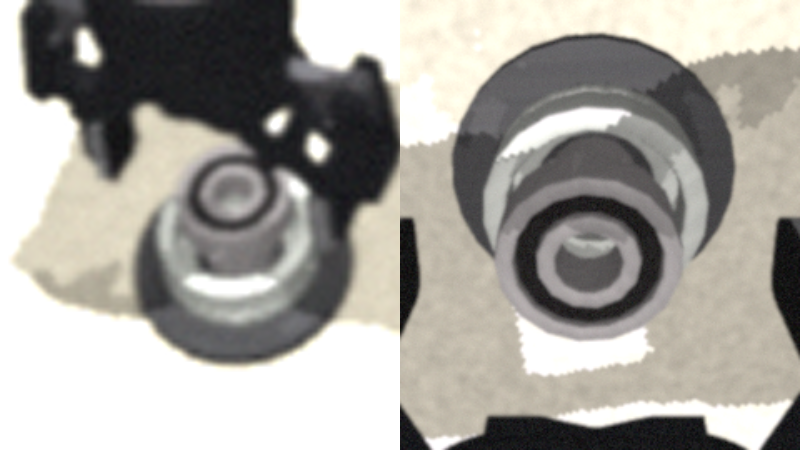

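Bearing stands clear on the post (crop (590,262)) with the ring down around it. Centring and gripping the bearing.

```bash
python3 -m jog '[[0,-2.7,0,0,80],[0,-2.7,0,0,70],[0,-2.7,0,0,62],[0,-2.7,0,0,56],[0,-2.7,0,0,52],[0,-2.7,0,0,48],[0,-2.7,0,0,44],[0,-2.7,0,0,40],[0,-2.7,0,0,40],[0,-2.7,0,0,40]]' 50
python3 look.py e2
```

```text
time: 40.1
tool_pos: [0.4488, 0.3189, 0.0341]
tcp_rot: [-1.395, 0.858, -0.858]
wrist_force: [-2.2, -0.4, 5.3]
width: 0.509
[448.8 318.9  34.1] 43.5 [-2.2 -0.4  5.3]
side crop origin 182 286 x5; tcp [227.9 331. ]
```

View pics/e2.png

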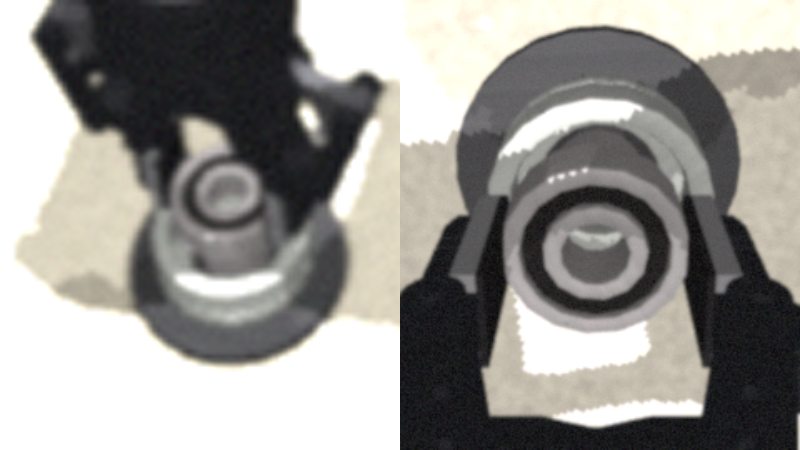

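Bearing gripped. Lifting and carrying it to the smaller grey round dish.

```bash
python3 -m jog '[[0,0,5,0,40],[0,0,20,0,40],[0,0,50,0,40],[0,0,95,0,40],[20,-25,120,0,40],[58,-72,120,0,40],[96,-120,120,0,40],[134,-168,120,0,40],[172,-215,120,0,40],[211,-263,110,0,40]]'
python3 -m jog '[[0,0,-40,0,40],[0,0,-80,0,40],[0,0,-110,0,40],[0,0,-115,0,40],[0,0,-115,0,40],[0,0,-115,0,40],[0,0,-115,0,40],[0,0,-115,0,40],[0,0,-115,0,40],[0,0,-115,0,40]]'
python3 look.py e3
```

```text
time: 41.45
tool_pos: [0.6618, 0.0544, 0.1456]
tcp_rot: [-1.393, 0.856, -0.86]
wrist_force: [1.5, 1.3, -1.6]
width: 0.511
time: 42.7
tool_pos: [0.6596, 0.0559, 0.0286]
tcp_rot: [-1.395, 0.858, -0.858]
wrist_force: [0.3, -0.6, -2.8]
width: 0.504
[659.6  55.9  28.6] 43.1 [ 0.3 -0.6 -2.8]
side crop origin 212 172 x5; tcp [257.6 217.4]
```

View pics/e3.png

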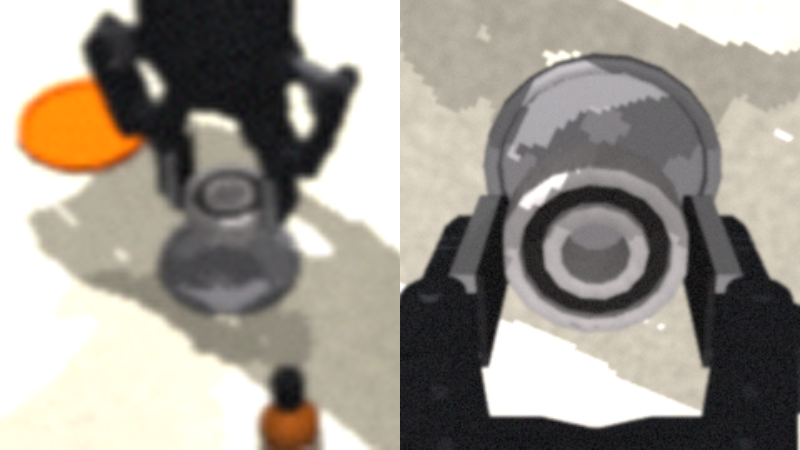

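The grey dish is under the bearing and centred; the orange one is well away at upper left. Lowering.

```bash
python3 -m jog '[[0.5,0,-12,0,40],[1,0,-22,0,40],[1,0,-28,0,40],[1,0,-30,0,40],[1,0,-31,0,40],[1,0,-32,0,40],[1,0,-32.5,0,40],[1,0,-33,0,40],[1,0,-33,0,40],[1,0,-33,0,40]]'
python3 look.py e4
```

```text
time: 44.05
tool_pos: [0.6607, 0.0559, -0.0043]
tcp_rot: [-1.395, 0.858, -0.858]
wrist_force: [-0.0, 0.2, -1.6]
width: 0.508
[660.7  55.9  -4.3] 43.4 [-0.   0.2 -1.6]
side crop origin 213 181 x5; tcp [258.  226.5]
```

View pics/e4.png

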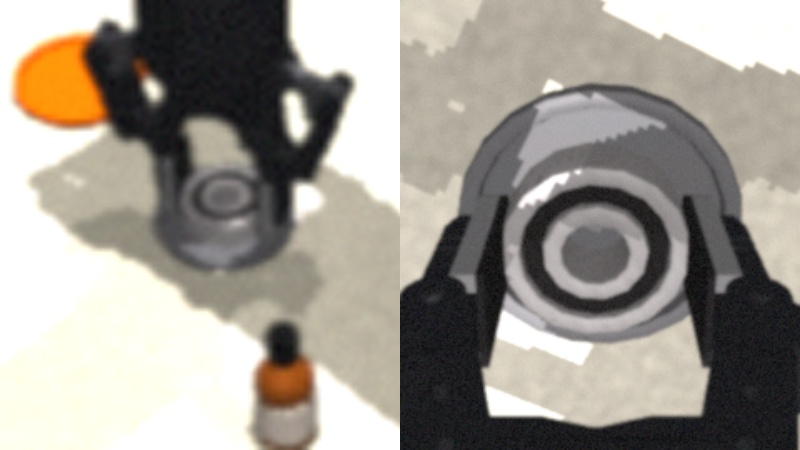

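```bash
python3 -m jog '[[0,0,-0.5,0,40],[0,0,-1,0,40],[0,0,-1,0,40],[0,0,-1,0,40],[0,0,-1,0,40],[0,0,-1,0,40],[0,0,-1,0,40],[0,0,-1,0,40],[0,0,-1,0,40],[0,0,-1,0,40]]'
```

```text
time: 45.4
tool_pos: [0.6607, 0.0559, -0.0049]
tcp_rot: [-1.395, 0.858, -0.858]
wrist_force: [-0.9, -0.7, 5.3]
width: 0.505
```

Contact at TCP −4.9, exactly where the bearing's underside meets the dish floor. Releasing.

```bash
python3 -m jog '[[0,0,0.2,0,44],[0,0,0.2,0,48],[0,0,0.2,0,52],[0,0,0.2,0,58],[0,0,0.2,0,64],[0,0,0.2,0,70],[0,0,12,0,75],[0,0,40,0,85],[0,0,80,0,85],[0,0,120,0,85]]'
python3 - <<'E'
from h import *
w=bot.read_camera("wrist");cv2.imwrite("pics/e5.png",w["pixels"][:,:,::-1])
E
```

```text
time: 46.65
tool_pos: [0.6607, 0.0559, 0.1165]
tcp_rot: [-1.395, 0.858, -0.858]
wrist_force: [0.7, -0.7, -0.7]
width: 0.994
```

View pics/e5.png

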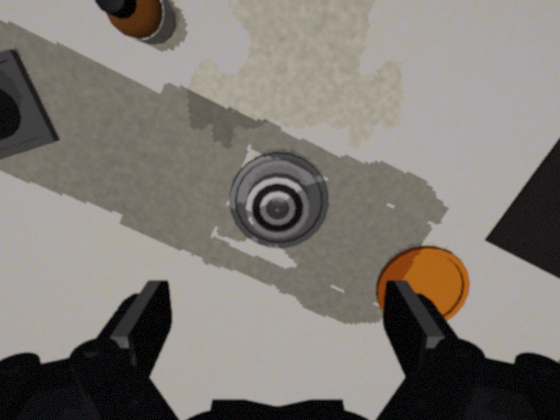

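Bearing lies flat in the smaller grey dish at (278,203), and the bottle stands at upper left. Back to the ring on the post.

```bash
python3 -m jog '[[-20,25,20,0,85],[-58,73,30,0,85],[-96,121,30,0,85],[-134,168,30,0,85],[-172,216,30,0,85],[-200,252,10,0,85],[-211,264,-15,0,85],[-211,264,-30,0,85],[-211,264,-35,0,85],[-211,264,-35,0,85]]'
python3 look.py f1
```

```text
time: 47.95
tool_pos: [0.4505, 0.3193, 0.0798]
tcp_rot: [-1.394, 0.859, -0.859]
wrist_force: [-0.2, 0.2, -0.2]
width: 0.998
[450.5 319.3  79.8] 85.3 [-0.2  0.2 -0.2]
side crop origin 179 272 x5; tcp [225.  317.3]
```

View pics/f1.png

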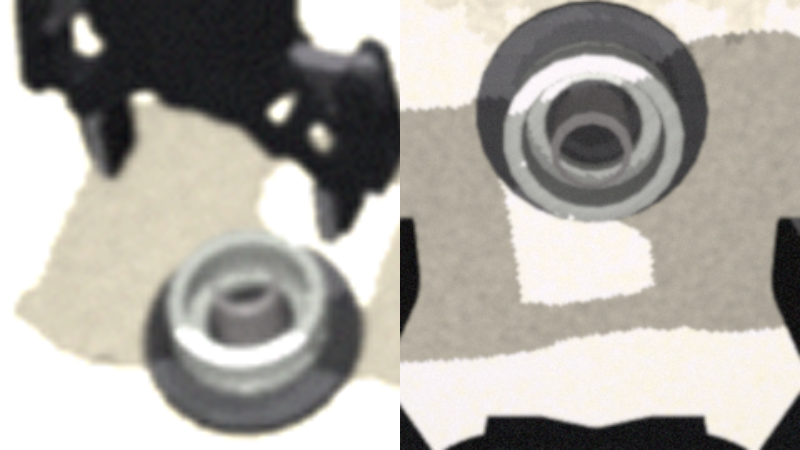

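The ring lies flat on the post base. Descending around it and gripping.

```bash
python3 -m jog '[[-1,0,-25,0,85],[-1,0,-50,0,85],[-1,0,-70,0,85],[-1,0,-78.5,0,85],[-1,0,-78.5,0,85],[-1,0,-78.5,0,76],[-1,0,-78.5,0,70],[-1,0,-78.5,0,64],[-1,0,-78.5,0,58],[-1,0,-78.5,0,58]]' 60
python3 -m jog '[[0,0,0,0,58],[0,0,0,0,58],[0,0,0,0,58],[0,0,0,0,58],[0,0,0,0,58],[0,0,0,0,58],[0,0,0,0,58],[0,0,0,0,58],[0,0,0,0,58],[0,0,0,0,58]]'
python3 look.py f2
```

```text
time: 49.3
tool_pos: [0.4495, 0.3205, 0.0029]
tcp_rot: [-1.393, 0.857, -0.859]
wrist_force: [-1.5, -1.9, 9.6]
width: 0.73
time: 50.55
tool_pos: [0.4495, 0.3205, 0.0029]
tcp_rot: [-1.393, 0.857, -0.859]
wrist_force: [-2.4, -0.8, 9.3]
width: 0.729
[449.5 320.5   2.9] 62.3 [-2.4 -0.8  9.3]
side crop origin 183 294 x5; tcp [228.5 339.8]
```

View pics/f2.png

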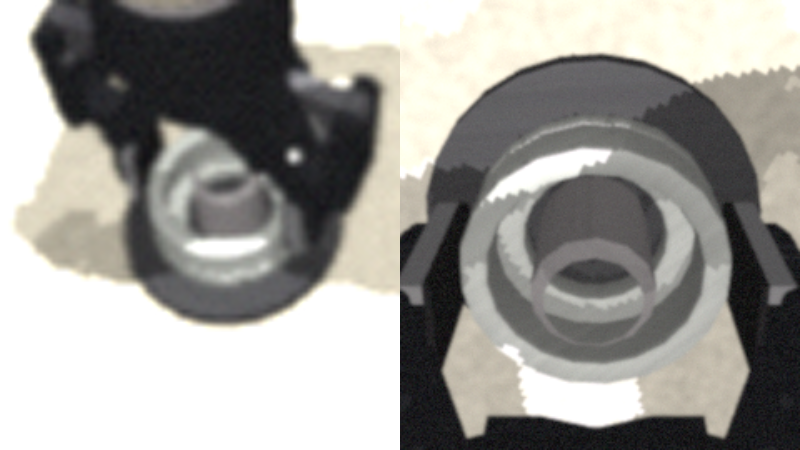

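Ring gripped. Lifting clear of the post, then to the larger dish.

```bash
python3 -m jog '[[0,0,3,0,58],[0,0,10,0,58],[0,0,20,0,58],[0,0,35,0,58],[0,0,60,0,58],[0,0,90,0,58],[0,0,120,0,58],[10,-33,130,0,58],[26,-87,130,0,58],[42,-140,130,0,58]]'
python3 -m jog '[[16,-54,0,0,58],[32,-108,0,0,58],[49,-162,0,0,58],[65,-216,0,0,58],[81,-270,0,0,58],[98,-324,0,0,58],[114,-378,0,0,58],[125,-415,0,0,58],[133,-441,0,0,58],[133,-441,0,0,58]]'
python3 look.py f3
```

```text
time: 51.9
tool_pos: [0.4913, 0.179, 0.1327]
tcp_rot: [-1.394, 0.856, -0.858]
wrist_force: [0.1, 0.6, -2.4]
width: 0.726
time: 53.15
tool_pos: [0.6241, -0.2633, 0.1319]
tcp_rot: [-1.394, 0.859, -0.861]
wrist_force: [-0.1, -0.1, -2.1]
width: 0.724
[ 624.1 -263.3  131.9] 61.9 [-0.1 -0.1 -2.1]
side crop origin 309 93 x5; tcp [354.7 138. ]
```

View pics/f3.png

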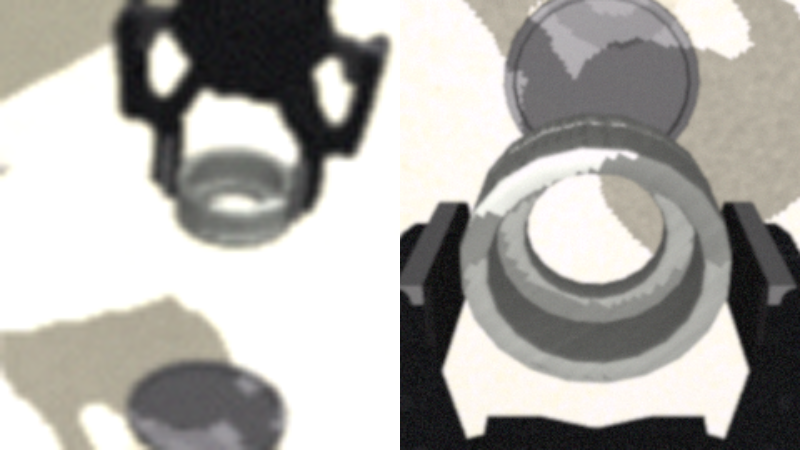

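```bash
python3 -m jog '[[0,0,-30,0,58],[1,2,-60,0,58],[1,2,-90,0,58],[1,2,-105,0,58],[1,2,-112,0,58],[1,2,-115,0,58],[1,2,-115,0,58],[1,2,-115,0,58],[1,2,-115,0,58],[1,2,-115,0,58]]'
python3 look.py f4
```

```text
time: 54.5
tool_pos: [0.6248, -0.2592, 0.0164]
tcp_rot: [-1.395, 0.858, -0.859]
wrist_force: [-0.9, 0.1, -2.5]
width: 0.728
[ 624.8 -259.2   16.4] 62.2 [-0.9  0.1 -2.5]
side crop origin 304 127 x5; tcp [349.9 172.7]
```

View pics/f4.png

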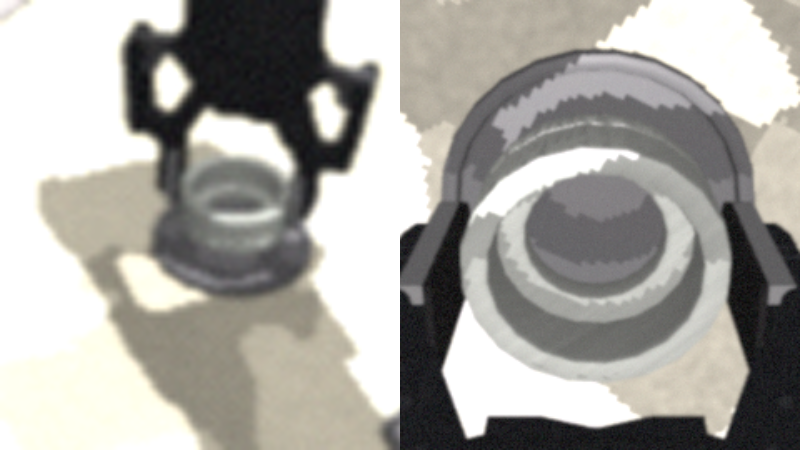

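Ring is level and centred over the larger dish in both views. Lowering.

```bash
python3 -m jog '[[0,-1,-5,0,58],[0,-1,-10,0,58],[0,-1,-14,0,58],[0,-1,-16,0,58],[0,-1,-17,0,58],[0,-1,-17.5,0,58],[0,-1,-18,0,58],[0,-1,-18,0,58],[0,-1,-18,0,58],[0,-1,-18,0,58]]'
python3 look.py f5
```

```text
time: 55.85
tool_pos: [0.6247, -0.2601, -0.0018]
tcp_rot: [-1.395, 0.858, -0.858]
wrist_force: [-0.0, 0.1, -2.3]
width: 0.726
[ 624.7 -260.1   -1.8] 62.0 [-0.   0.1 -2.3]
side crop origin 304 132 x5; tcp [349.7 177.7]
```

View pics/f5.png

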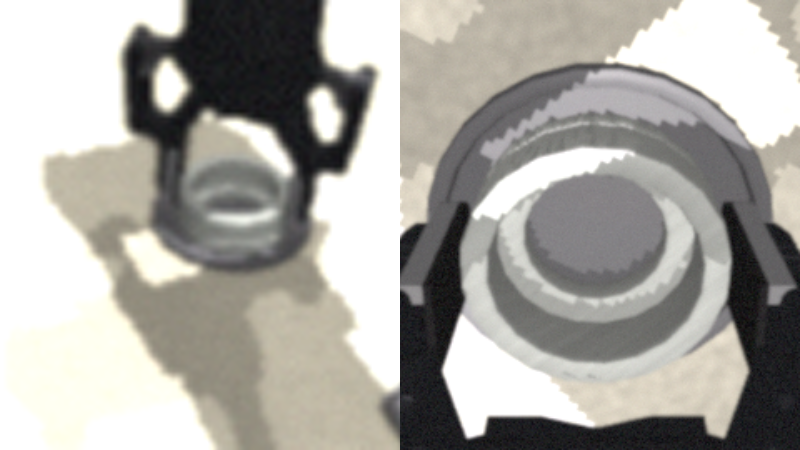

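```bash
python3 -m jog '[[0,0.5,-0.4,0,58],[0,1,-0.8,0,58],[0,1,-1.2,0,58],[0,1,-1.5,0,58],[0,1,-1.5,0,58],[0,1,-1.5,0,58],[0,1,-1.5,0,58],[0,1,-1.5,0,58],[0,1,-1.5,0,58],[0,1,-1.5,0,58]]'
```

```text
time: 57.2
tool_pos: [0.6251, -0.2597, -0.002]
tcp_rot: [-1.395, 0.857, -0.859]
wrist_force: [-2.5, -1.6, 6.5]
width: 0.726
```

Contact at TCP −2.0, with −2.1 predicted for the dish floor. Releasing.

```bash
python3 -m jog '[[0,0,0.4,0,60],[0,0,0.4,0,66],[0,0,0.4,0,72],[0,0,0.4,0,80],[0,0,0.4,0,85],[0,0,0.4,0,85],[0,0,10,0,85],[0,0,40,0,85],[0,0,90,0,85],[0,0,150,0,85]]'
python3 - <<'E'
from h import *
w=bot.read_camera("wrist");cv2.imwrite("pics/g1.png",w["pixels"][:,:,::-1])
t=bot.read_camera("top");cv2.imwrite("pics/g1t.png",t["pixels"][:,:,::-1])
s=bot.read_camera("side");cv2.imwrite("pics/g1s.png",cv2.resize(s["pixels"][120:400,120:440][:,:,::-1],None,fx=2.1,fy=2.1))
print(bot.read_state()["tool_pos"])
E
```

```text
time: 58.45
tool_pos: [0.6237, -0.2586, 0.1473]
tcp_rot: [-1.395, 0.86, -0.856]
wrist_force: [-0.5, -0.3, 0.1]
width: 0.998
[ 0.62841129 -0.26078642  0.15363854]
```

View pics/g1.png

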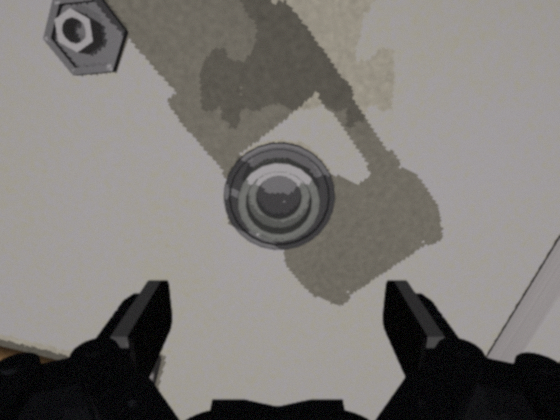

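View pics/g1t.png

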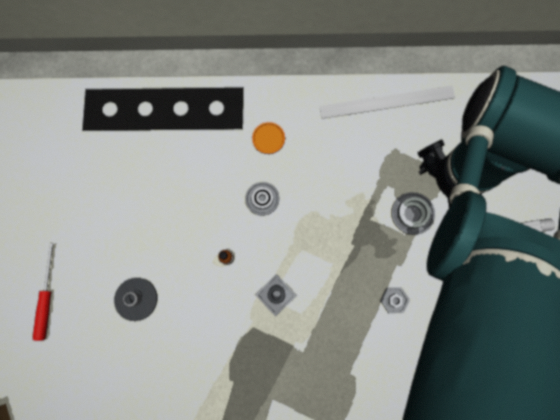

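View pics/g1s.png

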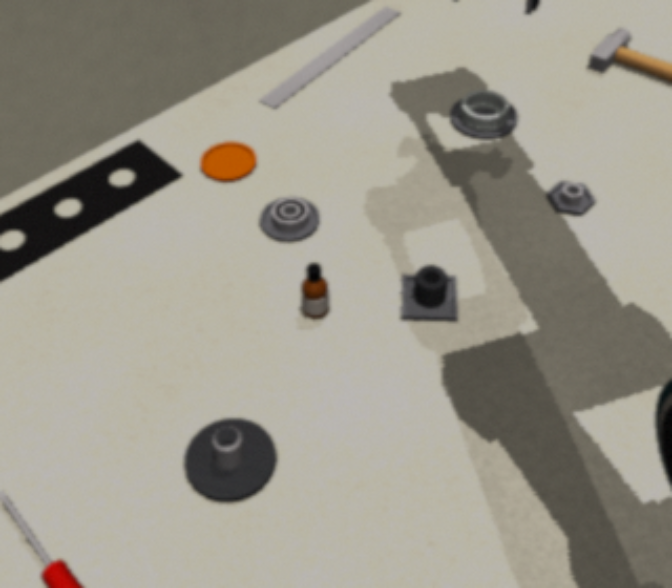

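All four parts lie flat in their dishes: in the top view, nut (395,300), sleeve (276,294), bearing (262,198) and ring (413,213). The bottle still stands at (226,257) and the post is empty. Gripper is clear and the arm is settling; handing in.

```bash
python3 -m jog '[[0,0,0,0,85],[0,0,0,0,85],[0,0,0,0,85],[0,0,0,0,85],[0,0,0,0,85],[0,0,0,0,85],[0,0,0,0,85],[0,0,0,0,85],[0,0,0,0,85],[0,0,0,0,85]]'
python3 -c "
from workcell import bot
print(bot.finish_job())"
```

```text
time: 59.85
tool_pos: [0.6246, -0.2591, 0.1466]
tcp_rot: [-1.395, 0.858, -0.858]
wrist_force: [-0.3, 0.0, -0.6]
width: 0.995
the job is handed in; nothing more can be done
None
```

I took the stack apart in the order asked and handed the job in at 59.9 s of robot time, of the 131 s allowed. The nut is in the six-sided dish and the sleeve in the square dish. I lowered the ring over the post until it pressed on the base disc at about 8 N, which left the bearing standing clear on top. The bearing then went into the smaller grey round dish and the ring into the larger one.

**Last checks:** the final top, side and wrist pictures show all four parts flat in their dishes. The post is empty, the oil bottle stands where it was, and the orange look-alike was not touched. The wrist force read at most about 10 N at the end of any move.

**What disagreed:**
- **Fingertips:** they were not 25 mm ahead of the TCP as described. The pictures put them about 12 mm behind it when nearly shut and 25 mm behind it when open, so I set the grip heights from the pictures.
- **Ring on the post:** the cameras disagreed by 1–3 mm on where the ring sat relative to the post. I made a 1.5 mm correction, and it went down without touching, within the 4 mm play.

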